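# Sort out the cobbler's weak spring clips

## Task

Some of the four steel spring clips on the upright strip of the clip rail have gone weak. Tug at the clips lightly, straight up, with about 8 N: a weak clip slides off the strip, a good one holds. Put the weak ones in the flat tin and leave the good ones gripping the strip, fully home where they are, and the other things alone.

Things in the scene. Friction and masses are not known exactly. Their poses are not given: they have to be found in the camera images.
- rail: Clip rail screwed to the tin-topped crate: wooden batten 40 x 360 x 30 mm (x, y, z) with a 6 mm plywood strip standing upright along its middle, its top edge 85 mm above the origin. Origin: centre of the batten's underside, on the crate's top (80 mm above the work surface). y runs along the strip. Four look-alike steel spring clips, about 70 g each, sit astride the strip's top edge, 90 mm apart.
- place_1 (a point): Fixed point of the rail: place 1 of 4 (the +y end), 20 mm above the strip's top edge; at the start, the centre of the gripping flanges of the clip there. A clip's flanges: two upright steel side plates, 40 mm over their outsides (along y), 20 mm wide (x), from 4 to 36 mm above the strip's edge. The strip passes under them, so fingertips must stay above its top edge.
- place_2 (a point): Place 2 of 4, a like point. Each clip's jaw plates reach 26 mm down both faces of the strip; its coil spring rests on the strip's edge (fully home); its two levers spread up to 55 mm above the edge, 45 mm over their tips, across the strip. Gripping the flanges along y leaves the spring alone; squeezing the levers together opens the jaws.
- place_3 (a point): Place 3 of 4, a like point. The jaws hold by friction: a weak clip starts to slide under 2 to 6 N of straight upward pull and is off the strip after 26 mm; a good one holds to at least 10 N and would slide off under a hard pull. The difference cannot be seen.
- place_4 (a point): Place 4 of 4 (the -y end), a like point. All four points stay with the rail when a clip is taken away.
- tin: Flat open steel tin, loose on the crate, 120 x 170 x 35 mm (x, y, z), walls and floor 3 mm. Origin: centre of its underside. Weak clips go in here, lying or standing any way.
- sander: Small disc sander with a black control knob, fixed on the crate at the left: about 180 x 150 x 155 mm high. Origin: centre of its underside. Not part of the job.
- stud_pot: Brass pot of shoe studs, 62 mm across, 44 mm high. Origin: centre of its underside. Leave alone.
- awl: Awl with wooden handle, 142 mm long along its x, 27 mm thick. Origin: underside, mid-length. Leave alone.
- sole_block: Wooden sole block 100 x 75 x 38 mm. Origin: centre of its underside. Leave alone.
- rubber_sole: White rubber sole square 110 x 100 x 8 mm. Origin: centre of its underside. Leave alone.
Not all that is in view belongs to the job. Several things have the shape of the tin; the one meant has the colours described above.

How it is judged:
At the end, for the whole second after the job is handed in: Every weak clip lies or stands inside the tin at rest, with the tin level; every good clip still grips the strip upright, at most 4 mm up from fully home and within 12 mm of where it started; stud pot, awl, sole block and rubber sole are within 15 mm of where they were (x of clip_a_c0 in the frame of tin between -0.058 and 0.058 m and y of clip_a_c0 in the frame of tin between -0.083 and 0.083 m and z of clip_a_c0 in the frame of tin between 0 and 0.06 m and linear speed of each of clip_a, clip_b below 0.02 m/s and x of clip_b_c0 in the frame of tin between -0.058 and 0.058 m and y of clip_b_c0 in the frame of tin between -0.083 and 0.083 m and z of clip_b_c0 in the frame of tin between 0 and 0.06 m and z of each of clip_c_c0, clip_d_c0 in the frame of rail below 0.079 m and distance of each of clip_c_c0, clip_d_c0 from where it was at the start of the episode below 0.012 m and angle between each of clip_c_c0, clip_d_c0's own z axis and vertical below 0.15 rad and angle between tin's own z axis and vertical below 0.1 rad and distance of each of stud_pot, awl, sole_block, rubber_sole from where it was at the start of the episode below 0.015 m); the robot touches nothing.
It fails at once if a good clip is pulled up the strip by more than 5 mm (z of any of clip_c_c0, clip_d_c0 in the frame of rail above 0.08 m).
It fails at once if the arm presses on the sander with more than 5 N (contact force between the arm and sander above 5 N).
It fails at once if the fingers press on the clip rail with more than 30 N (contact force between the fingers and rail above 30 N).
It fails at once if a bystander (stud pot, awl, sole block, rubber sole) is moved more than 15 mm (distance of any of stud_pot, awl, sole_block, rubber_sole from where it was at the start of the episode above 0.015 m).
It also fails if it takes over 66 s, if anything falls off the work surface, if the arm or the gripper's body presses on something with over 40 N, if the wrist force passes 120 N, or if a joint passes its speed limit or range.

## Robot

A 6-joint arm with a two-finger parallel gripper is mounted at the origin on the work surface. World frame = base frame: x ahead of the robot, y to its left, z up, the work surface at z = 0. Lengths are in m, angles in rad, forces in N, time in s.
With the tool pointing down it reaches from about 0.35 to 0.975 m from the base axis. Payload 4.9 kg.
Tool frame: the origin (TCP) lies on the centre line of the jaws, within the pads' length; the fingertips stand 14 mm ahead of it and the grasp point (between the pads) lies 5 mm behind it; y points along the fingers, z is the direction in which the jaws open and shut, and the axes are right-handed (so a half turn about y gives the same grasp; the last joint's range is limited). The gripper opens to 85 mm and grips with 20 to 120 N. Pads are 22 mm wide; open, the fingers measure 114 mm over their backs; the gripper's body (76 mm by 85 mm) begins 54 mm behind the grasp point. The pads swing forward as they close: fully open they stand 13 mm farther back than shut.
Start: joints at [1.129, 0.053, 1.613, -0, 1.476, -0.119], TCP at [0.198, 0.593, 0.222] pointing down, gripper open.
Joint ranges: [-3.01, 3.01], [-1.01, 2.22], [0.06, 2.58], [-1.02, 4.17], [0.09, 2.62], [-3.14, 3.14]. Speed limits (rad/s): [2.57, 2.57, 3.14, 3.14, 3.14, 3.14].

## Interface

Orientations are given as a rotation vector (axis times angle).
In Python, from station import ctrl gives the robot as it stands.
- The arm moves only by the tool servo_tool, never from a script. Its arguments are lists of equal length, an entry for each row: "delta_pos": the shift along the tool's x, y, z in m, a list of three; "dr": the turn, a rotation vector about the tool's x, y, z in degrees, a list of three; "grip": the opening, from 0 (shut) to 1 (fully open). In form: {"delta_pos": [[x, y, z], ...], "dr": [[rx, ry, rz], ...], "grip": [grip, ...]}. A call has 1 to 5 rows; each row shifts and turns the pose as measured when the row begins, along the tool's axes as they then stand; what a row does not reach is not made up. A row lasts 1/8 s, in which the tool goes at most 62.5 mm and 10.7 degrees, less where a joint would pass 70% of its speed; a pose out of reach is approached as far as the arm can. A call is refused whole if a number of a shift passes 0.0625 or a number of a turn 10.7, either way. A call with a gripper value outside its range is refused whole. The fingers move at their own pace and stop on an object; "grip_force" is the grip in N (left out, the last holds). Time passes only in rows, so rows that do not move let the fingers close. It gives the time, the measured TCP pose, the force and the opening at its end, in the units of the state.
- ctrl.get_obs(): the state, without advancing time (a new reading comes with each control period).
- ctrl.get_image(name): name is "scene" or "top" or "wrist"; returns the picture (480x640x3 uint8, red, green, blue); there is no depth.
- ctrl.camera_params(name): a dict with "fovy" (degrees; the focal length in pixels is half the picture's height over the tangent of half this angle, whatever the lens; pixels are square), "cx", "cy" (the principal point, pixels), "eye" and "rotation" of the camera in the world. Camera axes: x right, y down, z forward; pixel columns grow to the right and rows downward; lengths in m; the calibration is good to about 2 mm. A picture is of the moment at which its call begins: read the wrist's pose just before it. camera_params takes no time and is no camera call; for the wrist camera it gives the pose at the moment of the call.
- ctrl.finish_job(): hands the job in, once; it reports no verdict.
Trained networks look in the newest picture that a camera, given by its name, has taken for a name from the list of things; names that differ only in an ending like _2 or _b are one class to them, and where a whole thing is asked for, a point or a joint stands for the part that bears it (a point fixed in the world has none). Each returns a list of dicts, best first, with "score" (0 to 1); they miss things now and then, are a little off and sometimes report something else, mostly with a low value. They report only what shows in the picture. A call takes as long as a camera call. They do not tell look-alikes from the thing itself.
- ctrl.masks_of(camera, label): "pixels" (480x640 bool, what is visible of it) and "extent" ([left, top, right, bottom] in pixels, round what is visible of it).
The state is a dict: "t": time; "q": joint angles; "dq": joint speeds; "effort": joint torques, N m; "tool_pos": TCP position; "tool_rot": TCP orientation; "contact_force": force on the tool from outside, world axes, zero at the start; "wrist_torque": the same for the moment, N m; "opening": finger opening in m.
Only numpy, scipy, OpenCV 4.12 (cv2) and the standard library are available. Lean on these libraries where they do the work, as an engineer would, in place of code of your own. Each camera call takes 0.05 s, during which the arm holds its last target.

## Working session

There is one attempt and no reset: what is moved stays moved. The work goes in short steps, Python scripts to look and compute and a tool call to move; the robot and the scene stay as the last step left them, time stands still between calls to the robot, and variables do not carry over. Pictures are saved under pics/ and viewed, and the job is handed in when it is done.

Besides the shell and the picture viewer there is one more tool, called after "Request:" in YAML: its name, and indented under it one key for each argument. servo_tool: Moves the arm, as the interface text tells. Its arguments: {"type":"object","properties":{"delta_pos":{"type":"array","items":{"type":"array","items":{"type":"number"}}},"dr":{"type":"array","items":{"type":"array","items":{"type":"number"}}},"grip":{"type":"array","items":{"type":"number"}},"grip_force":{"type":"number"}},"required":["delta_pos","dr","grip"]}

```bash
mkdir -p pics; ls
cat > h.py <<'E'
import numpy as np,cv2
from scipy.spatial.transform import Rotation as R
from station import ctrl
def K(n):
    p=ctrl.camera_params(n); f=240/np.tan(np.radians(p["fovy"])/2)
    return p,f
def save(n,fn):
    im=ctrl.get_image(n); cv2.imwrite('pics/'+fn,im[:,:,::-1]); return im
def ray(p,u,v):
    f=240/np.tan(np.radians(p["fovy"])/2)
    d=np.array([(u-p["cx"])/f,(v-p["cy"])/f,1.]); d=np.array(p["rotation"])@d
    return np.array(p["eye"]),d/np.linalg.norm(d)
def atz(p,u,v,z):
    e,d=ray(p,u,v); return e+d*(z-e[2])/d[2]
def proj(p,X):
    f=240/np.tan(np.radians(p["fovy"])/2)
    c=np.array(p["rotation"]).T@(np.array(X)-p["eye"]); return np.array([c[0]/c[2]*f+p["cx"],c[1]/c[2]*f+p["cy"]])
def tri(a,b):
    (e1,d1),(e2,d2)=a,b
    A=np.stack([d1,-d2],1); s=np.linalg.lstsq(A,e2-e1,rcond=None)[0]
    x,y=e1+s[0]*d1,e2+s[1]*d2
    return (x+y)/2,np.linalg.norm(x-y)
E
python3 - <<'E'
from h import *
o=ctrl.get_obs(); print({k:np.round(v,3) for k,v in o.items()})
print(R.from_rotvec(o['tool_rot']).as_matrix().round(3))
for n in ("scene","top","wrist"):
    p,f=K(n); print(n,p); save(n,n+'0.png')
E
```

```text
pics
{'t': np.float64(0.0), 'q': array([ 1.129,  0.053,  1.614,  0.   ,  1.476, -0.119]), 'dq': array([-0.   , -0.001, -0.001, -0.002,  0.001, -0.002]), 'effort': array([-1.0000e-03, -3.9368e+01, -3.7017e+01, -0.0000e+00,  7.0000e-03,
       -0.0000e+00]), 'tool_pos': array([0.198, 0.592, 0.221]), 'tool_rot': array([-1.558,  0.254, -0.253]), 'contact_force': array([0.348, 0.547, 0.397]), 'wrist_torque': array([0.015, 0.004, 0.036]), 'opening': np.float64(0.085)}
[[ 0.948 -0.001  0.317]
 [-0.317 -0.002  0.948]
 [-0.    -1.    -0.002]]
scene {'fovy': 55.733560142836765, 'cx': 317.94809707542805, 'cy': 237.89716458192143, 'eye': array([ 1.10187326, -0.17254444,  0.95853659]), 'rotation': array([-2.0428747 , -1.49255823,  0.55523204])}
top {'fovy': 52.63373807619047, 'cx': 327.34590063215785, 'cy': 250.33908488019267, 'eye': array([0.37701174, 0.0117159 , 1.21074808]), 'rotation': array([-2.19374582,  2.2015302 , -0.08707586])}
wrist {'fovy': 66.20668853495013, 'cx': 321.31777487881556, 'cy': 239.81791038166722, 'eye': array([0.13202173, 0.61452443, 0.37361061]), 'rotation': array([2.35772698, 1.69854428, 0.2348105 ])}
```

```bash
sed -i 's/np.array(p\["rotation"\])/R.from_rotvec(p["rotation"]).as_matrix()/g' h.py; ls pics
```

```text
scene0.png
top0.png
wrist0.png
```

View pics/scene0.png

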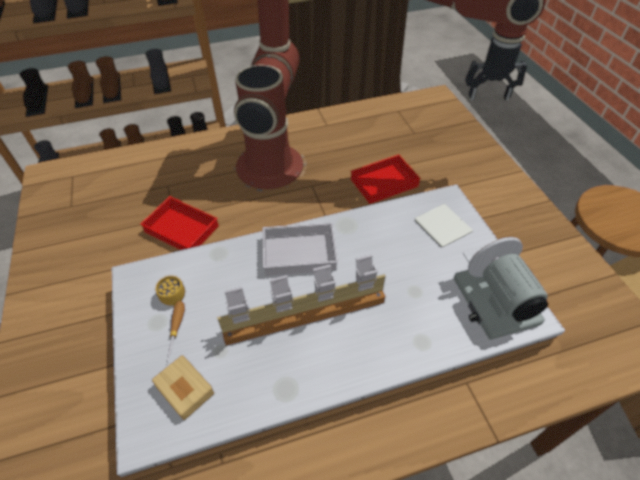

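View pics/top0.png

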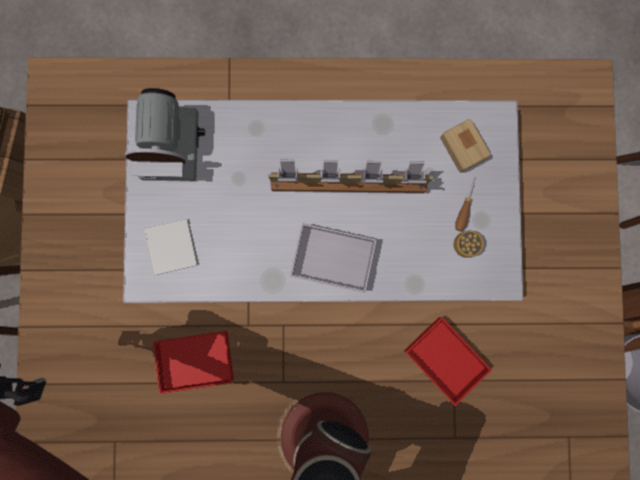

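View pics/wrist0.png

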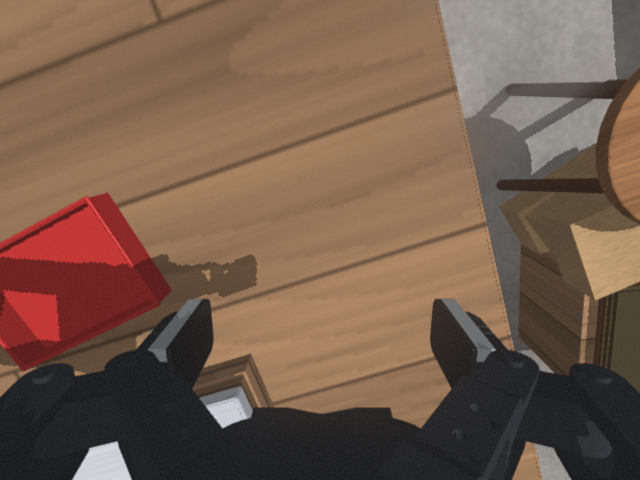

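The scene holds three tin shapes. Grey steel is at top (337,257), and red ones are at (194,361) and (448,360). The steel one on the crate fits the description. The rail with four clips lies along row ~180 in the top view, with the sander at upper left (165,135).

Run:
```python
from h import *
ims={n:ctrl.get_image(n) for n in("top","scene")}
for n in ims:
    for l in("place_1","rail","tin","sander"):
        for m in ctrl.masks_of(n,l)[:5]:
            ys,xs=np.nonzero(m["pixels"]); print(n,l,round(m["score"],2),m["extent"],xs.mean().round(1),ys.mean().round(1),len(xs))
            
a=cv2.resize(ims["top"][140:300,260:440],None,fx=4,fy=3.7,interpolation=cv2.INTER_CUBIC)[:600]; cv2.imwrite('pics/topc.png',a[:,:,::-1])
b=cv2.resize(ims["scene"][215:350,205:395],None,fx=4,fy=4,interpolation=cv2.INTER_CUBIC)[:600]; cv2.imwrite('pics/scenec.png',b[:,:,::-1])
```

```text
top place_1 0.95 [269.4, 171.8, 432.8, 190.5] 348.1 184.3 2208
top rail 0.7 [269.3, 172.8, 431.2, 194.3] 347.3 184.2 2319
top tin 0.91 [292.9, 224.2, 375.7, 290.3] 333.1 257.7 4222
top tin 0.86 [153.3, 331.9, 231.3, 392.5] 193.2 362.1 4002
top tin 0.77 [407.2, 315.7, 493.5, 406.0] 447.5 360.3 3918
top tin 0.16 [438.7, 120.0, 491.1, 170.7] 464.9 145.4 1576
top sander 0.84 [123.0, 88.0, 206.2, 181.8] 164.5 138.0 5387
scene place_1 0.89 [214.0, 275.5, 385.2, 345.7] 301.4 310.8 4395
scene tin 0.9 [261.9, 221.3, 338.1, 274.7] 297.7 247.9 3487
scene tin 0.77 [347.9, 155.3, 417.9, 206.1] 383.9 177.9 2062
scene tin 0.64 [140.0, 197.5, 217.1, 250.7] 179.0 223.9 2568
scene sander 0.92 [455.2, 236.1, 544.8, 340.3] 501.1 288.7 6351
```

View pics/topc.png

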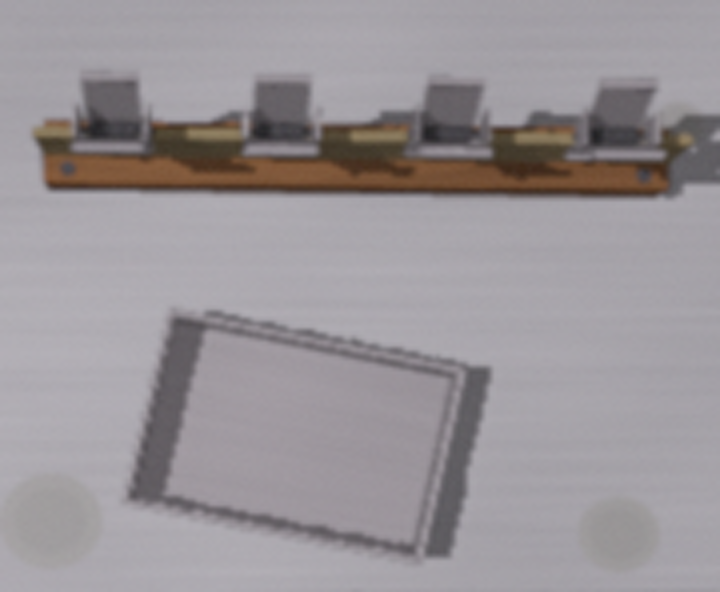

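View pics/scenec.png

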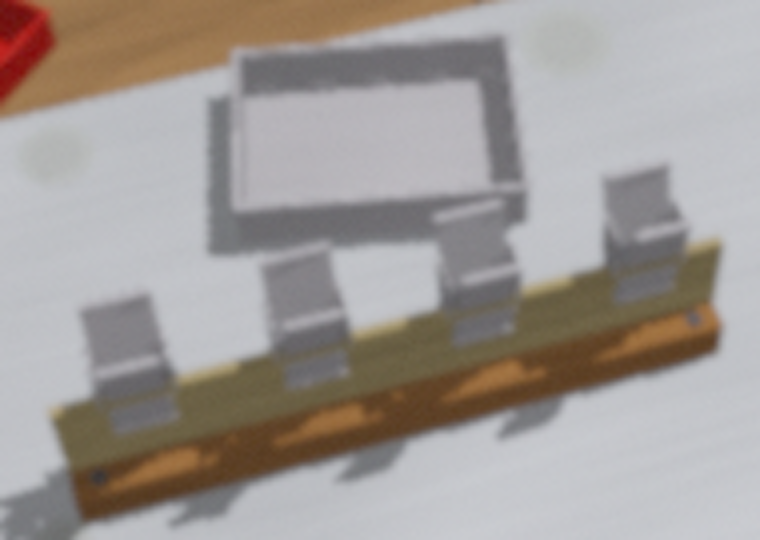

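Run:
```python
from h import *
pt,ps=ctrl.camera_params("top"),ctrl.camera_params("scene")
T=lambda x,y:(260+x/4,140+y/3.7)
S=lambda x,y:(205+x/4,215+y/4)
def t(a,b): print(np.round(tri(ray(pt,*T(*a)),ray(ps,*S(*b))),3) if 0 else [np.round(q,4) for q in tri(ray(pt,*T(*a)),ray(ps,*S(*b)))])
t((35,132),(719,243)) # +y end
t((690,140),(55,412))
for a in((35,132),(690,140)): print('top165',atz(pt,*T(*a),.165).round(4))
for a in((719,243),(55,412)): print('sc165',atz(ps,*S(*a),.165).round(4))
# lever tips far (away from robot = top of top img; near edge in the scene)
print('far lever tips, z=.22')
for a in((80,73),(140,75),(256,77),(311,79),(428,78),(484,80),(600,80),(657,82)): print(atz(pt,*T(*a),.22).round(4))
print('near lever')
for a in((75,142),(150,148),(247,147),(318,152),(415,152),(488,156),(580,151),(660,157)): print(atz(pt,*T(*a),.22).round(4))
# tin corners rim z=.115
print('tin')
for a in((172,312),(465,370),(128,500),(420,560)): print(atz(pt,*T(*a),.115).round(4))
for a in((235,50),(505,38),(525,188),(235,212)): print('s',atz(ps,*S(*a),.115).round(4))
```

```text
[array([0.6069, 0.1224, 0.161 ]), np.float64(0.002)]
[array([ 0.6014, -0.2345,  0.1637]), np.float64(0.0048)]
top165 [0.6057 0.121  0.165 ]
top165 [ 0.6007 -0.2366  0.165 ]
sc165 [0.6095 0.122  0.165 ]
sc165 [ 0.6029 -0.2321  0.165 ]
far lever tips, z=.22
[0.627  0.0922 0.22  ]
[0.6259 0.0612 0.22  ]
[0.6247 0.0012 0.22  ]
[ 0.6236 -0.0272  0.22  ]
[ 0.6242 -0.0879  0.22  ]
[ 0.623 -0.117  0.22 ]
[ 0.623  -0.1773  0.22  ]
[ 0.6219 -0.2069  0.22  ]
near lever
[0.588  0.0947 0.22  ]
[0.5846 0.056  0.22  ]
[0.5851 0.006  0.22  ]
[ 0.5823 -0.0306  0.22  ]
[ 0.5823 -0.0808  0.22  ]
[ 0.58   -0.1186  0.22  ]
[ 0.5828 -0.1663  0.22  ]
[ 0.5793 -0.2078  0.22  ]
tin
[0.5049 0.0483 0.115 ]
[ 0.4688 -0.1178  0.115 ]
[0.3899 0.0732 0.115 ]
[ 0.3527 -0.0912  0.115 ]
s [ 0.3519 -0.0872  0.115 ]
s [0.3942 0.0748 0.115 ]
s [0.508  0.0488 0.115 ]
s [ 0.473  -0.1153  0.115 ]
```

Triangulating the strip ends gives a top edge at z ≈ 0.161–0.164 (expected 0.165). The rail is centred at about (0.605, −0.056) with its y axis turned by about −0.9°. The tin corners agree between the two views to about 4 mm. I'll move up and over for a wrist look.

Request:
servo_tool:
  delta_pos:
    - [0,-0.055,0]
    - [0,-0.055,0]
    - [0.039,0,-0.048]
    - [0.039,0,-0.048]
    - [0.039,0,-0.048]
  dr:
    - [0,-8.8,0]
    - [0,-8.8,0]
    - [0,0,0]
    - [0,0,0]
    - [0,0,0]
  grip: [1,1,1,1,1]
  grip_force: 30

```text
t: 1.27
tool_pos: [0.3151, 0.4472, 0.3355]
tool_rot: [-1.572, -0.004, 0.001]
contact_force: [0.5, -0.2, 0.2]
opening: 0.0854
```

Request:
servo_tool:
  delta_pos:
    - [0.039,0,-0.048]
    - [0.039,0,-0.048]
    - [0.039,0,-0.048]
    - [0.039,0,-0.048]
    - [0.039,0,-0.048]
  dr:
    - [0,0,0]
    - [0,0,0]
    - [0,0,0]
    - [0,0,0]
    - [0,0,0]
  grip: [1,1,1,1,1]

```text
t: 1.9
tool_pos: [0.5121, 0.204, 0.3379]
tool_rot: [-1.569, -0.008, -0.002]
contact_force: [0.3, 0.7, -0.5]
opening: 0.0856
```

```bash
cat >> h.py <<'E'
def st():
    o=ctrl.get_obs(); m=R.from_rotvec(o['tool_rot']).as_matrix()
    print('t',round(float(o['t']),2),'pos',o['tool_pos'].round(4),'F',o['contact_force'].round(2),'op',round(float(o['opening']),4),'q',o['q'].round(2)); return o,m
def to(P,o,m): print('delta tool',(m.T@(np.array(P)-o['tool_pos'])).round(4))
E
python3 - <<'E'
from h import *
o,m=st(); print(m.round(3)); save("wrist","w1.png"); to([0.607,0.078,0.26],o,m)
E
```

```text
t 1.9 pos [0.5121 0.204  0.3379] F [ 0.35  0.69 -0.52] op 0.0856 q [ 0.24 -0.17  1.64  0.    1.67 -1.33]
[[ 1.     0.006 -0.004]
 [ 0.004  0.002  1.   ]
 [ 0.006 -1.     0.002]]
delta tool [ 0.0939  0.0782 -0.1265]
```

View pics/w1.png

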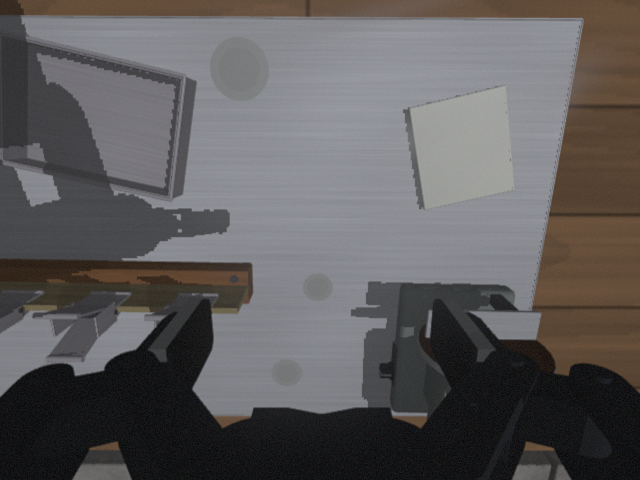

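Request:
servo_tool:
  delta_pos:
    - [0,0,-0.06]
    - [0,0,-0.06]
    - [0,0,-0.05]
    - [0,0,0]
  dr:
    - [0,1.1,0]
    - [0,0,0]
    - [0,0,0]
    - [0,0,0]
  grip: [1,1,1,1]

```text
t: 2.45
tool_pos: [0.5132, 0.0274, 0.3374]
tool_rot: [-1.574, 0.014, -0.027]
contact_force: [0.2, 0.2, 1.2]
opening: 0.0853
```

Run:
```python
from h import *
o,m=st(); print(m.round(3)); p=ctrl.camera_params("wrist"); print(p); save("wrist","w2.png"); np.save('p2.npy',p,allow_pickle=True)
```

```text
t 2.45 pos [0.5132 0.0274 0.3374] F [0.19 0.17 1.19] op 0.0853 q [-0.09 -0.26  1.72 -0.    1.68 -1.63]
[[ 1.     0.008  0.026]
 [-0.026 -0.004  1.   ]
 [ 0.008 -1.    -0.003]]
{'fovy': 66.20668853495013, 'cx': 321.31777487881556, 'cy': 239.81791038166722, 'eye': array([0.44230248, 0.02983185, 0.48955406]), 'rotation': array([2.09081059, 2.03818424, 0.28945106])}
```

View pics/w2.png

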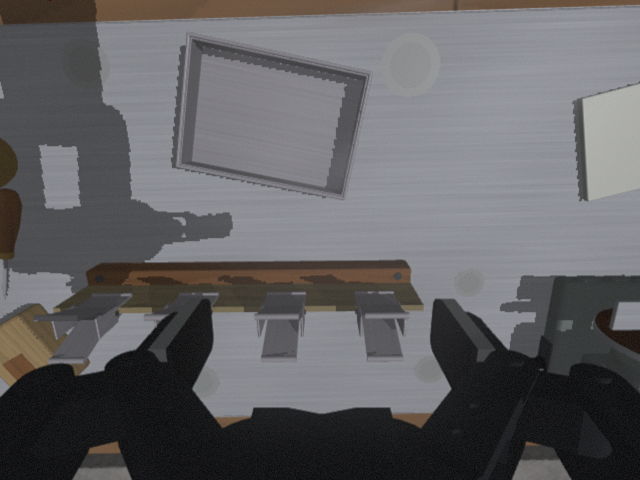

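Run:
```python
from h import *
p=np.load('p2.npy',allow_pickle=True).item(); im=cv2.imread('pics/w2.png')
c=np.array([.605,-.056]); a=-.016
def W(x,y,z): return np.array([c[0]+x*np.cos(a)-y*np.sin(a),c[1]+x*np.sin(a)+y*np.cos(a),.08+z])
big=cv2.resize(im[240:380,0:440],None,fx=1.8*1,fy=1.8,interpolation=cv2.INTER_CUBIC)
def dot(X,col):
    u,v=proj(p,X); cv2.circle(big,(int(u*1.8),int((v-240)*1.8)),2,col,-1)
for s in(-.18,.18): dot(W(0,s,.085),(0,0,255)); dot(W(-.02,s,.03),(0,255,255))
for y in(.135,.045,-.045,-.135):
    for e in(-.02,.02):
        for x in(-.01,.01): dot(W(x,y+e,.121),(0,255,0)); dot(W(x,y+e,.089),(255,0,0))
        dot(W(-.0225,y+e*.75,.14),(255,0,255)); dot(W(.0225,y+e*.75,.14),(255,0,255))
cv2.imwrite('pics/w2o.png',big)
pp=p
for (u,v,z) in ((423,307,.165),(97,265,.11),(411,262,.11)): print(atz(p,u,v,z).round(4))
print(W(-.02,-.18,.03),W(-.02,.18,.03),W(0,.18,.085))
```

```text
[0.6081 0.1229 0.165 ]
[ 0.5766 -0.2219  0.11  ]
[0.5816 0.1228 0.11  ]
[ 0.58212268 -0.23565697  0.11      ] [0.58788244 0.12429695 0.11      ] [0.60787988 0.12397696 0.165     ]
```

View pics/w2o.png

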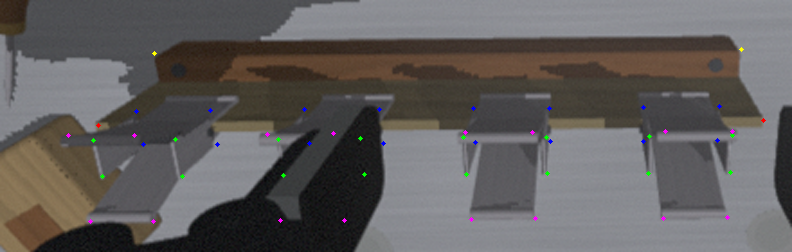

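The model overlay lies on the flanges, levers and strip ends within about 1 mm. Now I'll approach place 1.

Request:
servo_tool:
  delta_pos:
    - [0.046,0.02,0.028]
    - [0.046,0.02,0.028]
    - [0,0.03,0]
    - [0,0,0]
  dr:
    - [0,-0.6,0.5]
    - [0,0,0]
    - [0,0,0]
    - [0,0,0]
  grip: [1,1,1,1]

```text
t: 3.0
tool_pos: [0.6094, 0.0904, 0.2673]
tool_rot: [-1.572, 0.005, -0.009]
contact_force: [-1.0, 1.0, -0.2]
opening: 0.0856
```

```bash
cat >> h.py <<'E'
def W(x,y,z,c=np.array([.605,-.056]),a=-.016): return np.array([c[0]+x*np.cos(a)-y*np.sin(a),c[1]+x*np.sin(a)+y*np.cos(a),.08+z])
PY=[.135,.045,-.045,-.135]
E
python3 - <<'E'
from h import *
o,m=st(); print(m.round(3)); to(W(0,.135,.110),o,m)
E
```

```text
t 3.0 pos [0.6094 0.0904 0.2673] F [-0.98  1.   -0.24] op 0.0856 q [ 0.03  0.01  1.58 -0.    1.55 -1.53]
[[ 1.     0.002  0.009]
 [-0.009 -0.001  1.   ]
 [ 0.002 -1.    -0.001]]
delta tool [-0.0023  0.0773 -0.0113]
```

Request:
servo_tool:
  delta_pos:
    - [-0.002,0,-0.011]
    - [0,0,0]
  dr:
    - [0,0.4,0]
    - [0,0,0]
  grip: [1,1]

```text
t: 3.25
tool_pos: [0.6075, 0.0801, 0.2704]
tool_rot: [-1.572, 0.006, -0.016]
contact_force: [0.1, -0.0, 0.1]
opening: 0.0854
```

Run:
```python
from h import *
o,m=st(); print(m.round(3)); to(W(0,.135,.110),o,m)
```

```text
t 3.25 pos [0.6075 0.0801 0.2704] F [ 0.07 -0.05  0.06] op 0.0854 q [ 0.01 -0.    1.59 -0.    1.55 -1.55]
[[ 1.     0.006  0.014]
 [-0.014 -0.001  1.   ]
 [ 0.006 -1.    -0.001]]
delta tool [-0.0009  0.0804 -0.001 ]
```

Request:
servo_tool:
  delta_pos:
    - [-0.001,0.04,-0.001]
    - [0,0.035,0]
    - [0,0.004,0]
    - [0,0,0]
  dr:
    - [0,0,0]
    - [0,0,0]
    - [0,0,0]
    - [0,0,0]
  grip: [1,1,1,1]

```text
t: 3.75
tool_pos: [0.6103, 0.0778, 0.1995]
tool_rot: [-1.571, -0.004, -0.03]
contact_force: [0.5, -0.6, -0.3]
opening: 0.0856
```

Run:
```python
from h import *
o,m=st(); print(m.round(3)); to(W(0,.135,.110),o,m); save("wrist","w3.png"); save("scene","s3.png")
st()
```

```text
t 3.75 pos [0.6103 0.0778 0.1995] F [ 0.45 -0.56 -0.26] op 0.0856 q [ 0.01  0.03  1.67 -0.    1.42 -1.55]
[[ 1.     0.021  0.017]
 [-0.017 -0.001  1.   ]
 [ 0.021 -1.    -0.   ]]
delta tool [-0.0034  0.0094  0.0011]
t 3.85 pos [0.6106 0.0779 0.1998] F [ 0.13  0.23 -0.04] op 0.0853 q [ 0.01  0.03  1.67 -0.    1.42 -1.55]
```

View pics/w3.png

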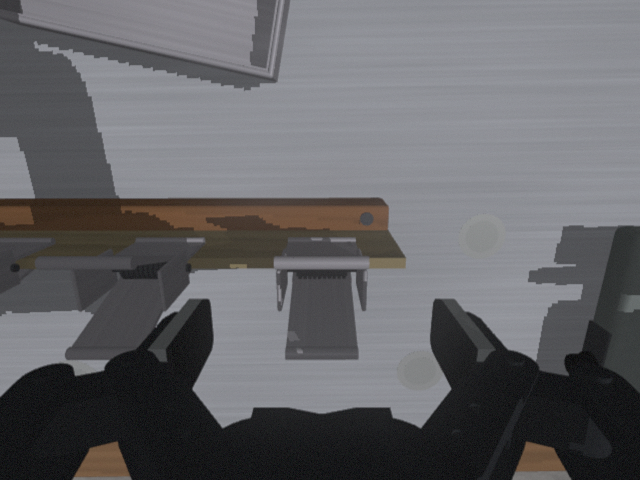

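Clip 1 sits centred between the open fingers, with flanges at u ≈ 280–365, row ≈ 285. I'll correct tilt and height and then close.

Request:
servo_tool:
  delta_pos:
    - [-0.003,0.009,0.001]
    - [0,0,0]
  dr:
    - [0,0,1.2]
    - [0,0,0]
  grip: [1,1]

```text
t: 4.1
tool_pos: [0.6087, 0.079, 0.1927]
tool_rot: [-1.571, 0.01, -0.016]
contact_force: [-0.7, -0.4, -0.1]
opening: 0.0853
```

Run:
```python
from h import *
o,m=st(); print(m.round(3)); to(W(0,.135,.110),o,m)
```

```text
t 4.1 pos [0.6087 0.079  0.1927] F [-0.68 -0.35 -0.14] op 0.0853 q [ 0.01  0.04  1.67 -0.    1.42 -1.55]
[[ 1.     0.003  0.017]
 [-0.017 -0.     1.   ]
 [ 0.003 -1.    -0.   ]]
delta tool [-0.0016  0.0027 -0.0001]
```

Request:
servo_tool:
  delta_pos:
    - [-0.002,0.003,0]
    - [0,0,0]
    - [0,0,0]
    - [0,0,0]
    - [0,0,0]
  dr:
    - [0,0,0]
    - [0,0,0]
    - [0,0,0]
    - [0,0,0]
    - [0,0,0]
  grip: [0.7,0.55,0.4,0.4,0.4]
  grip_force: 30

```text
t: 4.72
tool_pos: [0.6075, 0.0787, 0.1912]
tool_rot: [-1.572, 0.009, -0.018]
contact_force: [0.1, -0.4, -0.1]
opening: 0.0342
```

Run:
```python
from h import *
o,m=st(); print(m.round(3)); to(W(0,.135,.110),o,m)
```

```text
t 4.72 pos [0.6075 0.0787 0.1912] F [ 0.06 -0.4  -0.09] op 0.0342 q [ 0.01  0.04  1.68 -0.    1.42 -1.55]
[[ 1.     0.006  0.017]
 [-0.017 -0.001  1.   ]
 [ 0.006 -1.    -0.001]]
delta tool [-0.0003  0.0012  0.0003]
```

Run:
```python
from h import *
a=save("wrist","w4.png"); b=save("scene","s4.png")
cv2.imwrite('pics/s4c.png',cv2.resize(b[180:320,300:460],None,fx=4,fy=4,interpolation=cv2.INTER_CUBIC)[:,:,::-1])
```

```text
(no output)
```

View pics/w4.png

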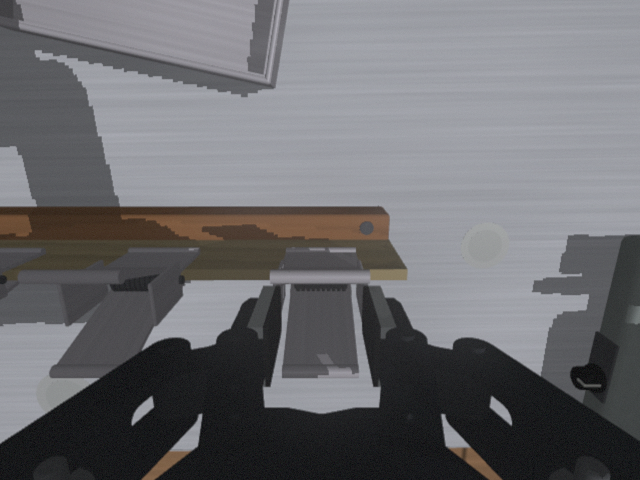

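View pics/s4c.png

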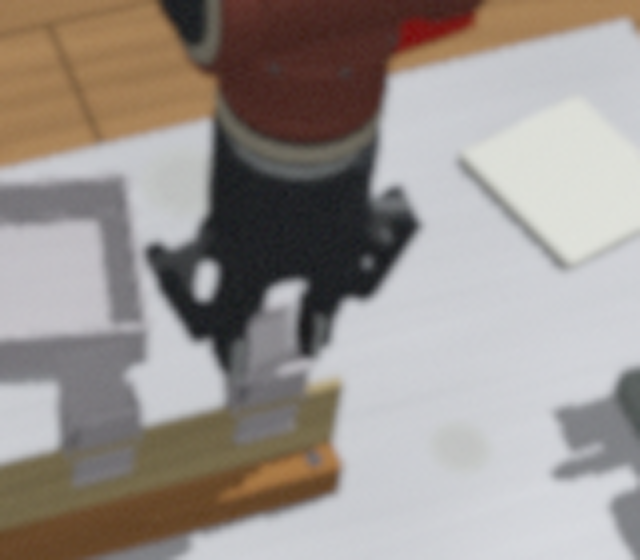

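Request:
servo_tool:
  delta_pos:
    - [0,0,0]
    - [0,0,0]
  dr:
    - [0,0,0]
    - [0,0,0]
  grip: [0.37,0.37]
  grip_force: 30

```text
t: 5.08
tool_pos: [0.6075, 0.0788, 0.1912]
tool_rot: [-1.572, 0.008, -0.017]
contact_force: [-0.2, 0.1, 0.7]
opening: 0.0318
```

Run:
```python
from h import *
o,m=st(); p=ctrl.camera_params("wrist"); im=cv2.imread('pics/w4.png')
for e in(-.02,.02):
    for x in(-.01,.01):
        for z,c in((.121,(0,255,0)),(.089,(255,0,0)),(.105,(0,0,255))):
            u,v=proj(p,W(x,.135+e,z)); cv2.circle(im,(int(u),int(v)),1,c,-1)
# pad nominal at tips
for e in(-.017,.017):
    for x in(-.011,.011):
        for d in(.014,-.005,-.02):
            X=o['tool_pos']+m@np.array([x,d,e]); u,v=proj(p,X); cv2.circle(im,(int(u),int(v)),1,(0,255,255),-1)
cv2.imwrite('pics/w4o.png',cv2.resize(im[220:400,220:430],None,fx=3.3,fy=3.3,interpolation=cv2.INTER_CUBIC))
```

```text
t 5.08 pos [0.6075 0.0788 0.1912] F [-0.2   0.13  0.72] op 0.0318 q [ 0.01  0.04  1.68 -0.    1.42 -1.55]
```

View pics/w4o.png

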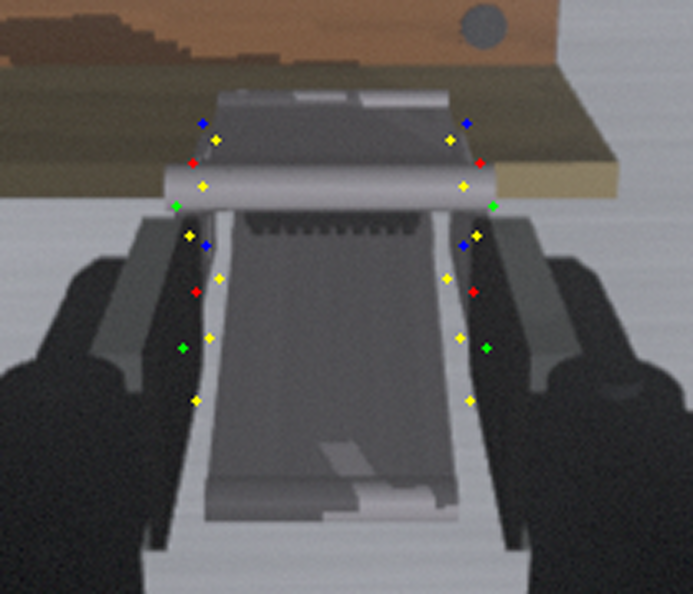

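Run:
```python
from h import *
o,m=st(); p=ctrl.camera_params("wrist")
for d in(.014,.01,.005,0,-.005,-.01,-.015):
    print(d,[proj(p,o['tool_pos']+m@np.array([-.011,d,e])).round(1) for e in(-.017,-.025)])
print('open');
for d in(.014,.01,.005,0,-.005,-.01,-.015,-.02):
    print(d,[proj(p,o['tool_pos']+m@np.array([-.011,d,e])).round(1) for e in(-.0425,-.05)])
a=save("wrist","w5.png"); cv2.imwrite('pics/w5c.png',cv2.resize(a[220:400,220:430],None,fx=3.3,fy=3.3,interpolation=cv2.INTER_CUBIC)[:,:,::-1])
```

```text
t 5.08 pos [0.6075 0.0788 0.1912] F [-0.2   0.13  0.72] op 0.0318 q [ 0.01  0.04  1.68 -0.    1.42 -1.55]
0.014 [array([285.8, 262.2]), array([269.1, 262.2])]
0.01 [array([285., 265.]), array([267.9, 265. ])]
0.005 [array([283.9, 268.7]), array([266.4, 268.7])]
0 [array([282.8, 272.7]), array([264.8, 272.7])]
-0.005 [array([281.7, 276.9]), array([263. , 276.9])]
-0.01 [array([280.4, 281.3]), array([261.2, 281.3])]
-0.015 [array([279.1, 286.1]), array([259.3, 286.1])]
open
0.014 [array([232.6, 262.1]), array([216.9, 262.1])]
0.01 [array([230.6, 265. ]), array([214.6, 265. ])]
0.005 [array([228. , 268.7]), array([211.6, 268.7])]
0 [array([225.2, 272.7]), array([208.3, 272.7])]
-0.005 [array([222.3, 276.9]), array([204.9, 276.8])]
-0.01 [array([219.2, 281.3]), array([201.2, 281.3])]
-0.015 [array([215.9, 286. ]), array([197.3, 286. ])]
-0.02 [array([212.4, 291.1]), array([193.2, 291.1])]
```

View pics/w5c.png

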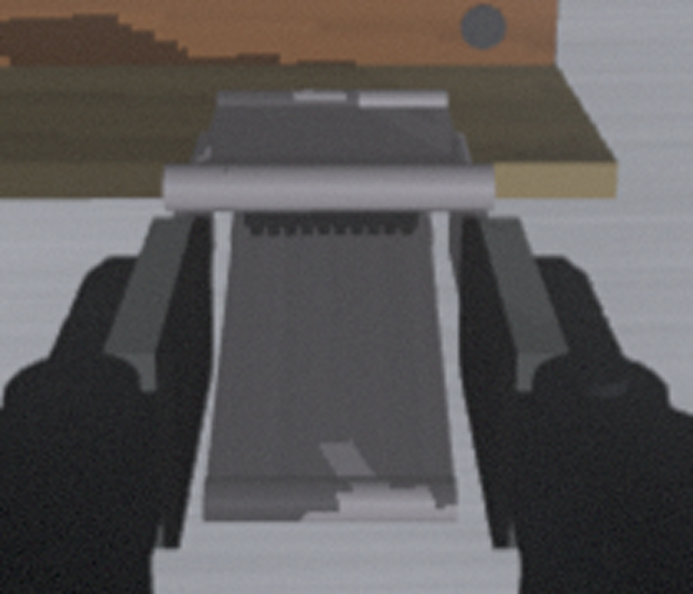

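Run:
```python
from h import *
o,m=st(); p=ctrl.camera_params("scene"); p2=ctrl.camera_params("top")
b=save("scene","s6.png"); u0,v0=320,215
big=cv2.resize(b[v0:v0+95,u0:u0+100],None,fx=6,fy=6,interpolation=cv2.INTER_CUBIC)[:,:,::-1].copy()
for e in(-.016,.016):
  for x in(-.011,.011):
    for d,c in((.014,(0,0,255)),(0,(0,255,0)),(-.014,(255,0,0)),(-.028,(0,255,255))):
        u,v=proj(p,o['tool_pos']+m@np.array([x,d,e])); cv2.circle(big,(int((u-u0+.5)*6),int((v-v0+.5)*6)),3,c,-1)
cv2.imwrite('pics/s6c.png',big)
```

```text
t 5.12 pos [0.6075 0.0789 0.1912] F [0.51 0.27 1.59] op 0.0317 q [ 0.01  0.04  1.68 -0.    1.42 -1.55]
```

View pics/s6c.png

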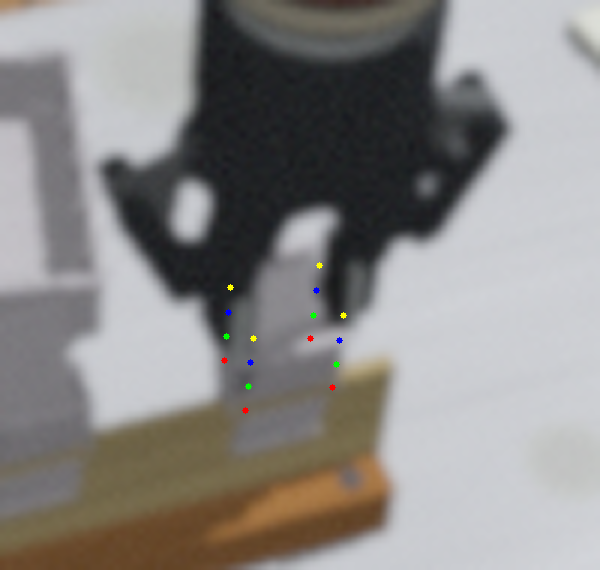

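The pads closed to 32 mm without stalling and passed above the 40 mm flanges, because the pads stand farther back while partly open. I'll reopen, go 8 mm lower (nominal tips still above the strip edge), and close again.

Request:
servo_tool:
  delta_pos:
    - [0,0,0]
    - [0,0.004,0]
    - [0,0.005,0]
    - [0,0,0]
    - [0,0,0]
  dr:
    - [0,0,0]
    - [0,0,0]
    - [0,0,0]
    - [0,0,0]
    - [0,0,0]
  grip: [0.65,0.65,0.65,0.55,0.44]
  grip_force: 30

```text
t: 5.8
tool_pos: [0.6071, 0.0786, 0.1809]
tool_rot: [-1.572, 0.01, -0.016]
contact_force: [-0.4, -0.4, 2.8]
opening: 0.0395
```

Run:
```python
from h import *
o,m=st(); print(m.round(3)); to(W(0,.135,.103),o,m)
```

```text
t 5.8 pos [0.6071 0.0786 0.1809] F [-0.41 -0.45  2.75] op 0.0395 q [ 0.01  0.05  1.69 -0.    1.4  -1.55]
[[ 1.     0.004  0.016]
 [-0.016 -0.002  1.   ]
 [ 0.004 -1.    -0.002]]
delta tool [ 0.     -0.0022  0.0003]
```

Request:
servo_tool:
  delta_pos:
    - [0,0,0]
    - [0,0,0]
  dr:
    - [0,0,0]
    - [0,0,0]
  grip: [0.42,0.4]

```text
t: 6.05
tool_pos: [0.6071, 0.0786, 0.1809]
tool_rot: [-1.572, 0.01, -0.016]
contact_force: [-0.8, -0.2, -0.0]
opening: 0.0389
```

Run:
```python
from h import *
o,m=st(); 
a=save("wrist","w7.png"); cv2.imwrite('pics/w7c.png',cv2.resize(a[220:400,220:430],None,fx=3.3,fy=3.3,interpolation=cv2.INTER_CUBIC)[:,:,::-1])
st()
```

```text
t 6.05 pos [0.6071 0.0786 0.1809] F [-0.85 -0.21 -0.02] op 0.0389 q [ 0.01  0.05  1.69 -0.    1.4  -1.55]
t 6.1 pos [0.6071 0.0786 0.1809] F [-0.26 -0.62  0.34] op 0.0389 q [ 0.01  0.05  1.69 -0.    1.4  -1.55]
```

View pics/w7c.png

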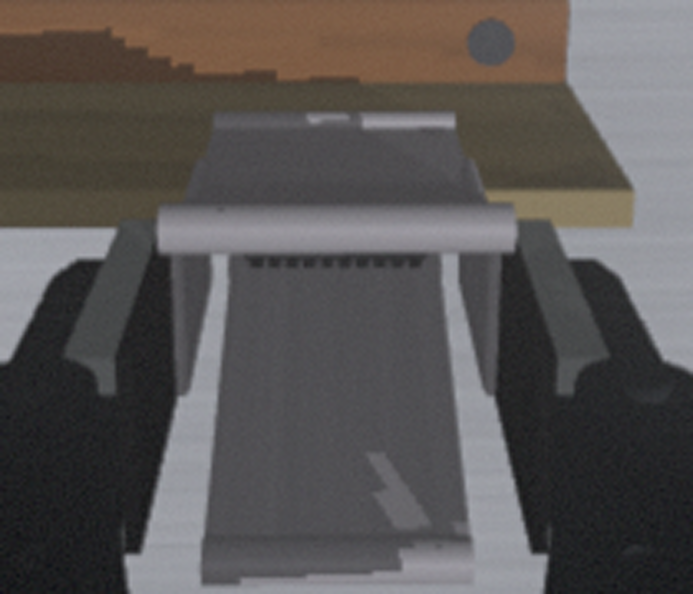

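Now it stalls at 38.9 mm with both flange plates visible between the pads, so the flanges are gripped. Next I pull lightly in small steps.

Request:
servo_tool:
  delta_pos:
    - [0,0,0]
    - [0,-0.001,0]
  dr:
    - [0,0,0]
    - [0,0,0]
  grip: [0.35,0.35]
  grip_force: 40

```text
t: 6.35
tool_pos: [0.6069, 0.0786, 0.1811]
tool_rot: [-1.572, 0.01, -0.016]
contact_force: [2.0, 0.6, -3.9]
opening: 0.0387
```

Request:
servo_tool:
  delta_pos:
    - [0,-0.001,0]
  dr:
    - [0,0,0]
  grip: [0.35]

```text
t: 6.48
tool_pos: [0.6067, 0.0786, 0.1813]
tool_rot: [-1.572, 0.01, -0.016]
contact_force: [1.8, 0.4, -4.3]
opening: 0.0385
```

Request:
servo_tool:
  delta_pos:
    - [0,-0.001,0]
  dr:
    - [0,0,0]
  grip: [0.35]

```text
t: 6.6
tool_pos: [0.6067, 0.0786, 0.1818]
tool_rot: [-1.572, 0.01, -0.016]
contact_force: [1.7, -0.7, -3.1]
opening: 0.0386
```

Request:
servo_tool:
  delta_pos:
    - [0,-0.0018,0]
  dr:
    - [0,0,0]
  grip: [0.35]

```text
t: 6.72
tool_pos: [0.6067, 0.0786, 0.1833]
tool_rot: [-1.572, 0.011, -0.015]
contact_force: [1.6, 0.3, -3.8]
opening: 0.0391
```

Request:
servo_tool:
  delta_pos:
    - [0,-0.0018,0]
  dr:
    - [0,0,0]
  grip: [0.35]

```text
t: 6.85
tool_pos: [0.6068, 0.0786, 0.1852]
tool_rot: [-1.572, 0.01, -0.015]
contact_force: [1.2, 0.2, -4.6]
opening: 0.0388
```

Run:
```python
from h import *
o,m=st(); 
a=save("wrist","w8.png"); cv2.imwrite('pics/w8c.png',cv2.resize(a[220:400,220:430],None,fx=3.3,fy=3.3,interpolation=cv2.INTER_CUBIC)[:,:,::-1])
st()
```

```text
t 6.85 pos [0.6068 0.0786 0.1852] F [ 1.16  0.22 -4.65] op 0.0388 q [ 0.01  0.04  1.68 -0.    1.41 -1.55]
t 6.9 pos [0.6069 0.0786 0.1855] F [ 0.73 -0.16 -3.76] op 0.0387 q [ 0.01  0.04  1.68 -0.    1.41 -1.55]
```

View pics/w8c.png

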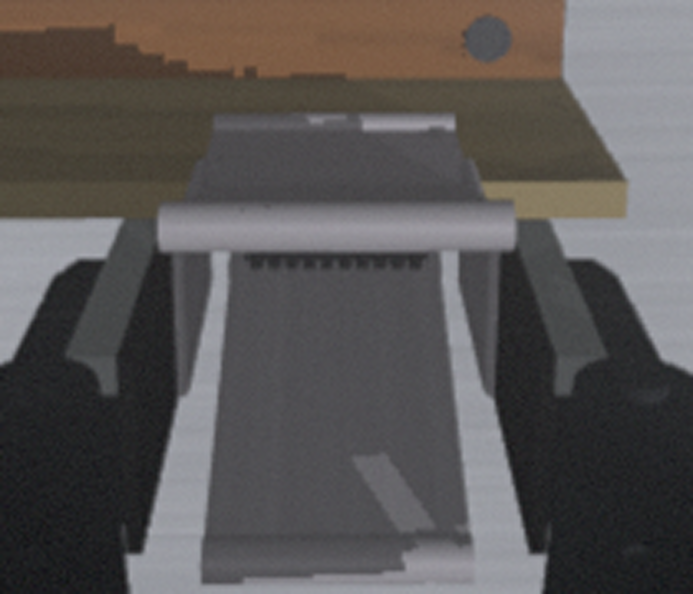

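Clip 1 slid about 4 mm with the force level at about 4 N. It keeps its place between the pads while the strip shifts, so it is weak. I'll lift it off and carry it to the tin.

Request:
servo_tool:
  delta_pos:
    - [0,-0.015,0]
    - [0,-0.02,0]
    - [0,-0.025,0]
    - [0,-0.025,0]
    - [-0.03,0,-0.01]
  dr:
    - [0,0,0]
    - [0,0,0]
    - [0,0,0]
    - [0,0,0]
    - [0,0,0]
  grip: [0.35,0.35,0.35,0.35,0.35]

```text
t: 7.52
tool_pos: [0.5772, 0.0695, 0.2833]
tool_rot: [-1.572, 0.006, -0.019]
contact_force: [0.0, -0.3, -0.7]
opening: 0.039
```

Request:
servo_tool:
  delta_pos:
    - [-0.045,0,-0.018]
    - [-0.045,0,-0.018]
    - [-0.035,0,-0.015]
    - [0,0,0]
  dr:
    - [0,0,0]
    - [0,0,0]
    - [0,0,0]
    - [0,0,0]
  grip: [0.35,0.35,0.35,0.35]

```text
t: 8.02
tool_pos: [0.4472, 0.0193, 0.2935]
tool_rot: [-1.573, -0.003, -0.027]
contact_force: [0.1, -0.4, -0.6]
opening: 0.0389
```

Run:
```python
from h import *
o,m=st(); print(m.round(3)); to([.437,.013,.130],o,m)
a=save("wrist","w9.png"); a=save("scene","s9.png")
```

```text
t 8.03 pos [0.4472 0.0193 0.2935] F [ 0.09 -0.42 -0.56] op 0.0389 q [-0.12 -0.44  1.92 -0.    1.64 -1.68]
[[ 1.     0.019  0.015]
 [-0.015 -0.003  1.   ]
 [ 0.019 -1.    -0.002]]
delta tool [-0.0132  0.1633 -0.006 ]
```

View pics/w9.png

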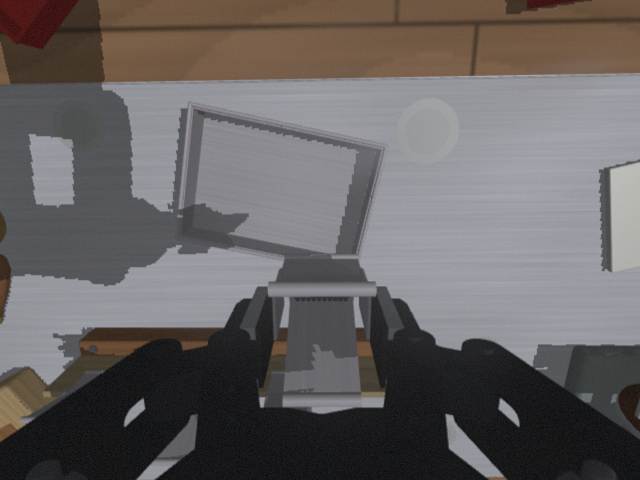

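Clip 1 is held (pads ~250–385, row 310), and the tin is visible at (281,180). Lowering it into the tin's +y half.

Request:
servo_tool:
  delta_pos:
    - [-0.008,0.045,-0.004]
    - [-0.005,0.05,-0.002]
    - [0,0.04,0]
    - [0,0.015,0]
    - [0,0.0,0]
  dr:
    - [0,0,1]
    - [0,0,0]
    - [0,0,0]
    - [0,0,0]
    - [0,0,0.5]
  grip: [0.35,0.35,0.35,0.35,0.35]

```text
t: 8.75
tool_pos: [0.4422, 0.0148, 0.145]
tool_rot: [-1.573, 0.011, -0.007]
contact_force: [0.2, 0.1, -0.8]
opening: 0.0385
```

Run:
```python
from h import *
o,m=st(); print(m.round(3)); to([.437,.013,.130],o,m)
a=save("wrist","w10.png")
```

```text
t 8.75 pos [0.4422 0.0148 0.145 ] F [ 0.24  0.08 -0.84] op 0.0385 q [-0.13 -0.35  2.1  -0.    1.39 -1.69]
[[ 1.    -0.002  0.011]
 [-0.011 -0.002  1.   ]
 [-0.002 -1.    -0.002]]
delta tool [-0.0052  0.015  -0.0018]
```

View pics/w10.png

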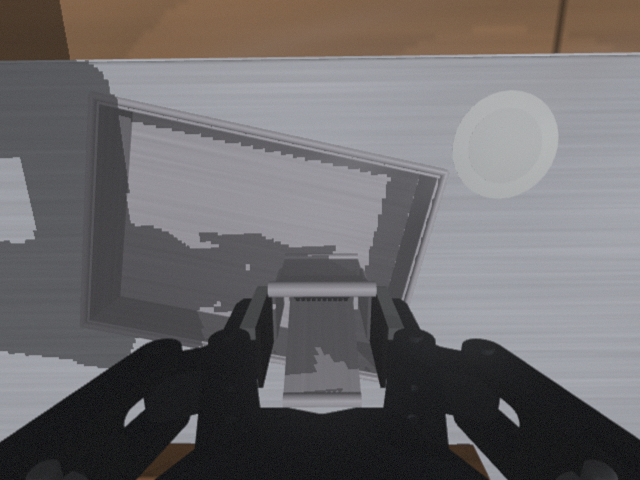

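Request:
servo_tool:
  delta_pos:
    - [-0.008,0.012,-0.003]
    - [0,0.004,0]
    - [0,0,0]
  dr:
    - [0,0,0]
    - [0,0,0]
    - [0,0,0]
  grip: [0.35,0.35,0.35]

```text
t: 9.18
tool_pos: [0.4372, 0.0112, 0.1331]
tool_rot: [-1.574, 0.004, -0.014]
contact_force: [0.0, 0.9, 0.2]
opening: 0.0388
```

Run:
```python
from h import *
o,m=st(); print(m.round(3)); to([.437,.013,.128],o,m)
a=save("scene","s11.png"); cv2.imwrite('pics/s11c.png',cv2.resize(a[180:310,230:390],None,fx=4.5,fy=4.5,interpolation=cv2.INTER_CUBIC)[:,:,::-1])
```

```text
t 9.18 pos [0.4372 0.0112 0.1331] F [0.01 0.94 0.21] op 0.0388 q [-0.14 -0.36  2.13 -0.    1.36 -1.7 ]
[[ 1.     0.006  0.011]
 [-0.011 -0.003  1.   ]
 [ 0.006 -1.    -0.003]]
delta tool [-0.0002  0.0051  0.0018]
```

View pics/s11c.png

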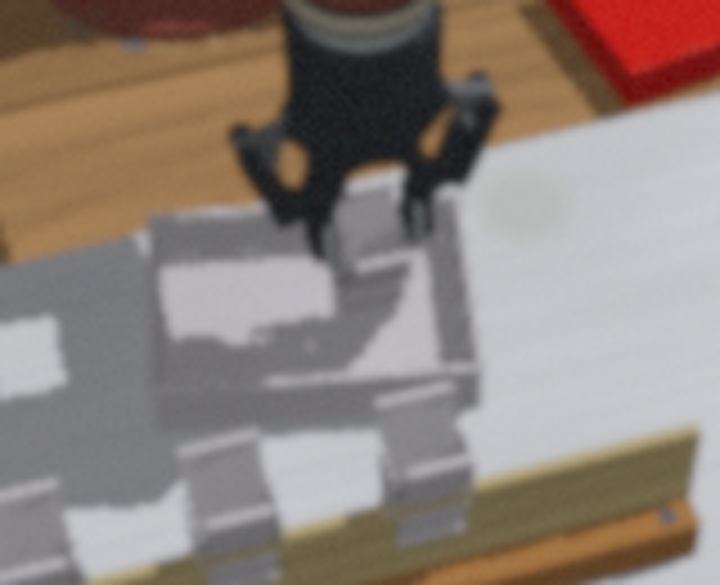

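The clip hangs inside the tin, seen around crop (380,240). Lower a bit and release.

Request:
servo_tool:
  delta_pos:
    - [0,0.005,0]
    - [0,0,0]
    - [0,0,0]
    - [0,0,0]
  dr:
    - [0,0,0]
    - [0,0,0]
    - [0,0,0]
    - [0,0,0]
  grip: [0.35,0.55,0.65,0.65]

```text
t: 9.72
tool_pos: [0.438, 0.0111, 0.129]
tool_rot: [-1.574, 0.003, -0.015]
contact_force: [-0.8, 0.3, 0.1]
opening: 0.0557
```

Run:
```python
from h import *
o,m=st()
a=save("wrist","w12.png")
```

```text
t 9.72 pos [0.438  0.0111 0.129 ] F [-0.83  0.26  0.14] op 0.0557 q [-0.14 -0.35  2.13 -0.    1.35 -1.7 ]
```

View pics/w12.png

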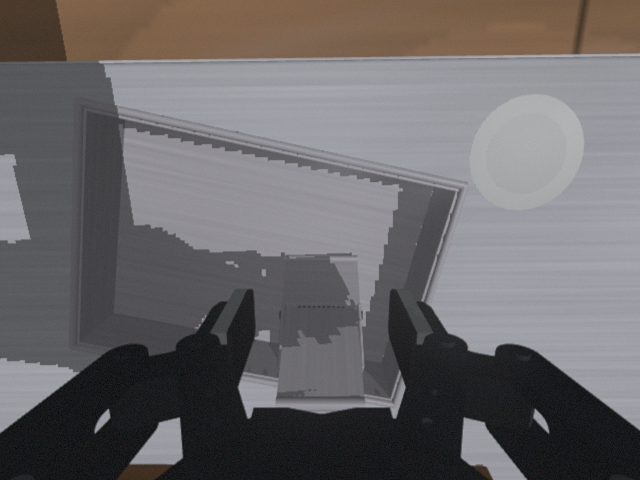

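Request:
servo_tool:
  delta_pos:
    - [0,-0.05,0]
    - [0,-0.05,0]
    - [0,-0.05,0]
    - [0.05,0,-0.008]
    - [0.055,0,-0.008]
  dr:
    - [0,0,0]
    - [0,0,0]
    - [0,0,0]
    - [0,0,0]
    - [0,0,0]
  grip: [0.65,0.65,0.65,1,1]

```text
t: 10.4
tool_pos: [0.5426, -0.0053, 0.2876]
tool_rot: [-1.575, -0.003, -0.02]
contact_force: [0.6, -0.4, 0.6]
opening: 0.0854
```

Request:
servo_tool:
  delta_pos:
    - [0.05,0,-0.006]
    - [0,0,0]
  dr:
    - [0,0,0]
    - [0,0,0]
  grip: [0.8,0.8]

```text
t: 10.65
tool_pos: [0.5966, -0.0128, 0.2874]
tool_rot: [-1.575, -0.002, -0.019]
contact_force: [0.2, 1.0, -0.8]
opening: 0.0682
```

Run:
```python
from h import *
o,m=st(); print(m.round(3)); to(W(0,.045,.102),o,m)
a=save("wrist","w13.png")
```

```text
t 10.65 pos [ 0.5966 -0.0128  0.2874] F [ 0.18  0.98 -0.76] op 0.0682 q [-0.15 -0.05  1.61 -0.    1.57 -1.7 ]
[[ 1.     0.013  0.011]
 [-0.011 -0.004  1.   ]
 [ 0.013 -1.    -0.004]]
delta tool [0.0077 0.1055 0.0023]
```

View pics/w13.png

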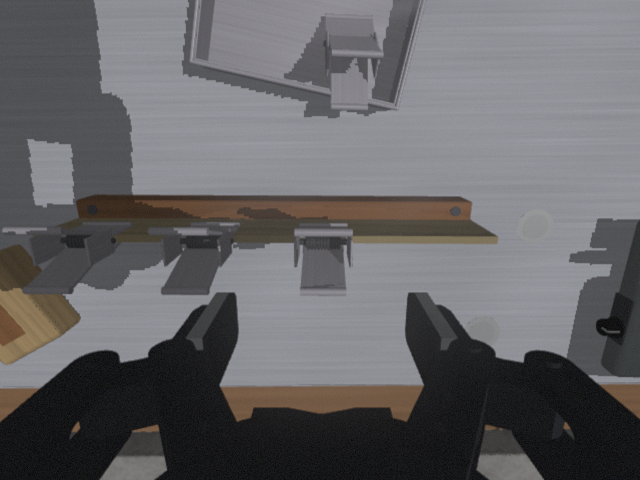

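Clip 1 stands upright in the tin, at (350,60). Now descend on clip 2.

Request:
servo_tool:
  delta_pos:
    - [0.008,0.04,0.002]
    - [0,0.04,0]
    - [0,0.015,0]
    - [0,0,0]
  dr:
    - [0,-0.3,0.8]
    - [0,0,0]
    - [0,0,0.5]
    - [0,0,0]
  grip: [0.8,0.8,0.8,0.8]
  grip_force: 30

```text
t: 11.2
tool_pos: [0.6031, -0.0103, 0.1954]
tool_rot: [-1.575, 0.007, -0.001]
contact_force: [-0.1, -0.7, -0.3]
opening: 0.0684
```

Run:
```python
from h import *
o,m=st(); print(m.round(3)); to(W(0,.045,.102),o,m)
```

```text
t 11.2 pos [ 0.6031 -0.0103  0.1954] F [-0.11 -0.75 -0.32] op 0.0684 q [-0.14  0.02  1.69 -0.01  1.43 -1.7 ]
[[ 1.    -0.004  0.005]
 [-0.005 -0.005  1.   ]
 [-0.004 -1.    -0.005]]
delta tool [ 0.0027  0.0134 -0.0006]
```

Request:
servo_tool:
  delta_pos:
    - [0.003,0.01,-0.001]
    - [0,0.004,0]
    - [0,0,0]
    - [0,0,0]
  dr:
    - [0,0.6,0]
    - [0,0,0]
    - [0,0,0]
    - [0,0,0]
  grip: [0.8,0.65,0.65,0.55]

```text
t: 11.7
tool_pos: [0.6083, -0.0118, 0.1859]
tool_rot: [-1.577, 0.01, -0.016]
contact_force: [-0.4, -0.6, -0.0]
opening: 0.0471
```

Run:
```python
from h import *
o,m=st(); print(m.round(3)); to(W(0,.045,.102),o,m)
a=save("wrist","w14.png")
```

```text
t 11.7 pos [ 0.6083 -0.0118  0.1859] F [-0.39 -0.58 -0.04] op 0.0471 q [-0.14  0.04  1.69 -0.01  1.41 -1.69]
[[ 1.     0.004  0.016]
 [-0.016 -0.006  1.   ]
 [ 0.004 -1.    -0.006]]
delta tool [-0.0026  0.0039  0.0008]
```

View pics/w14.png

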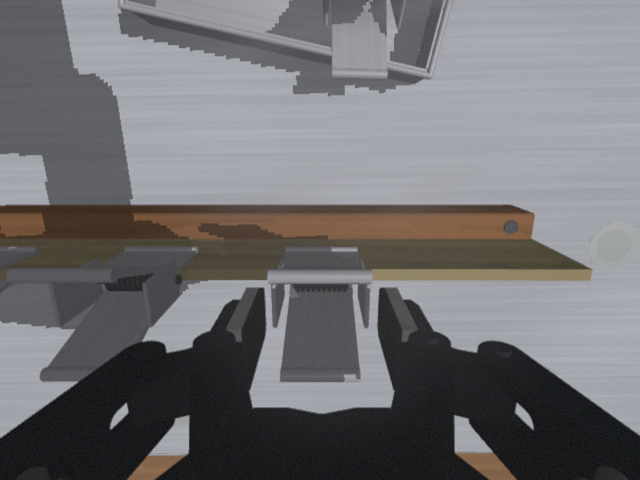

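Clip 2 is centred (flanges at u ≈ 275 and 366 between the pads). Small correction, then close.

Request:
servo_tool:
  delta_pos:
    - [-0.003,0.004,0]
    - [0,0.001,0]
    - [0,0,0]
    - [0,0,0]
    - [0,0,0]
  dr:
    - [0,0,0]
    - [0,0,0]
    - [0,0,0]
    - [0,0,0]
    - [0,0,0]
  grip: [0.55,0.55,0.44,0.35,0.35]
  grip_force: 30

```text
t: 12.38
tool_pos: [0.6054, -0.0119, 0.1813]
tool_rot: [-1.577, 0.009, -0.017]
contact_force: [-0.8, 0.2, -0.2]
opening: 0.0387
```

Request:
servo_tool:
  delta_pos:
    - [0,0,0]
  dr:
    - [0,0,0]
  grip: [0.35]
  grip_force: 40

```text
t: 12.5
tool_pos: [0.6054, -0.0119, 0.1813]
tool_rot: [-1.577, 0.009, -0.017]
contact_force: [0.4, 0.1, 0.6]
opening: 0.039
```

Request:
servo_tool:
  delta_pos:
    - [0,-0.001,0]
  dr:
    - [0,0,0]
  grip: [0.35]

```text
t: 12.62
tool_pos: [0.6051, -0.0118, 0.1814]
tool_rot: [-1.577, 0.009, -0.016]
contact_force: [2.3, -0.4, -4.0]
opening: 0.0389
```

Request:
servo_tool:
  delta_pos:
    - [0,-0.001,0]
  dr:
    - [0,0,0]
  grip: [0.35]

```text
t: 12.75
tool_pos: [0.6049, -0.0118, 0.1815]
tool_rot: [-1.577, 0.01, -0.016]
contact_force: [1.8, 0.0, -4.5]
opening: 0.0388
```

Request:
servo_tool:
  delta_pos:
    - [0,-0.0015,0]
  dr:
    - [0,0,0]
  grip: [0.35]

```text
t: 12.88
tool_pos: [0.6049, -0.0118, 0.1824]
tool_rot: [-1.576, 0.01, -0.015]
contact_force: [1.1, -0.5, -4.8]
opening: 0.0391
```

Request:
servo_tool:
  delta_pos:
    - [0,-0.0018,0]
  dr:
    - [0,0,0]
  grip: [0.35]

```text
t: 13.0
tool_pos: [0.6049, -0.0117, 0.184]
tool_rot: [-1.576, 0.01, -0.015]
contact_force: [2.7, -0.1, -3.7]
opening: 0.0388
```

Request:
servo_tool:
  delta_pos:
    - [0,-0.0015,0]
  dr:
    - [0,0,0]
  grip: [0.35]

```text
t: 13.12
tool_pos: [0.605, -0.0116, 0.1856]
tool_rot: [-1.576, 0.01, -0.015]
contact_force: [2.2, -0.3, -3.6]
opening: 0.0385
```

Run:
```python
from h import *
a=save("wrist","w15.png"); cv2.imwrite('pics/w15c.png',cv2.resize(a[220:400,220:430],None,fx=3.3,fy=3.3,interpolation=cv2.INTER_CUBIC)[:,:,::-1])
st()
```

```text
t 13.18 pos [ 0.605  -0.0116  0.1858] F [ 2.31  0.49 -3.33] op 0.039 q [-0.14  0.03  1.7  -0.    1.41 -1.69]
```

View pics/w15c.png

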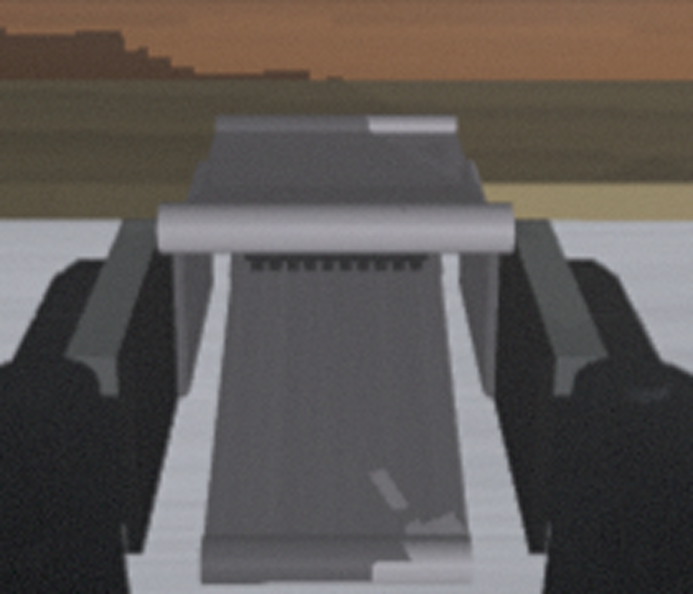

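Clip 2 also moved with the pads while the force stayed at about 4 N, so it is weak too. Both weak clips are now known. I'll lift it and carry it to the tin's −y half.

Request:
servo_tool:
  delta_pos:
    - [0,-0.015,0]
    - [0,-0.02,0]
    - [0,-0.025,0]
    - [0,-0.025,0]
    - [-0.03,0,-0.008]
  dr:
    - [0,0,0]
    - [0,0,0]
    - [0,0,0]
    - [0,0,0]
    - [0,0,0]
  grip: [0.35,0.35,0.35,0.35,0.35]

```text
t: 13.8
tool_pos: [0.5752, -0.0187, 0.2834]
tool_rot: [-1.577, 0.006, -0.019]
contact_force: [0.3, -0.4, -1.5]
opening: 0.0389
```

Request:
servo_tool:
  delta_pos:
    - [-0.045,0,-0.012]
    - [-0.05,0,-0.014]
    - [-0.05,0,-0.014]
    - [0,0,0]
  dr:
    - [0,0,0]
    - [0,0,0]
    - [0,0,0]
    - [0,0,0]
  grip: [0.35,0.35,0.35,0.35]

```text
t: 14.3
tool_pos: [0.4244, -0.0576, 0.2934]
tool_rot: [-1.581, -0.001, -0.025]
contact_force: [0.2, -0.6, -1.2]
opening: 0.039
```

Run:
```python
from h import *
o,m=st(); print(m.round(3)); to([.421,-.062,.129],o,m)
a=save("wrist","w16.png")
```

```text
t 14.3 pos [ 0.4244 -0.0576  0.2934] F [ 0.15 -0.64 -1.18] op 0.039 q [-0.31 -0.49  1.96 -0.01  1.65 -1.86]
[[ 1.     0.016  0.015]
 [-0.015 -0.011  1.   ]
 [ 0.017 -1.    -0.011]]
delta tool [-0.0061  0.1644 -0.0027]
```

View pics/w16.png

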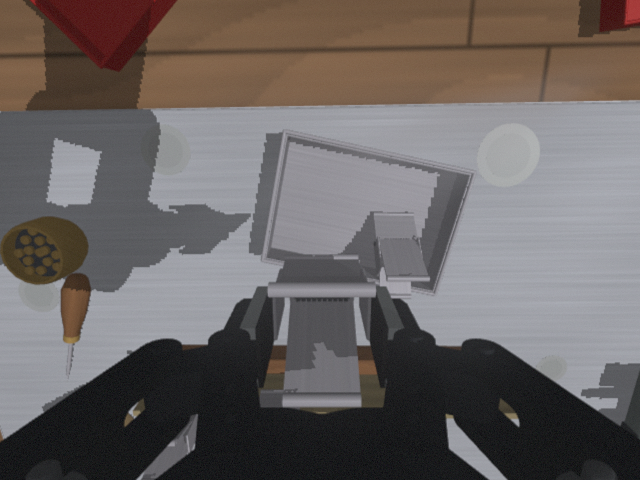

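Run:
```python
from h import *
a=save("top","t16.png"); cv2.imwrite('pics/t16c.png',cv2.resize(a[150:300,270:440],None,fx=4,fy=4,interpolation=cv2.INTER_CUBIC)[:,:,::-1])
a=cv2.imread('pics/w16.png'); cv2.imwrite('pics/w16c.png',cv2.resize(a[120:310,240:480],None,fx=3,fy=3,interpolation=cv2.INTER_CUBIC))
```

```text
(no output)
```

View pics/t16c.png

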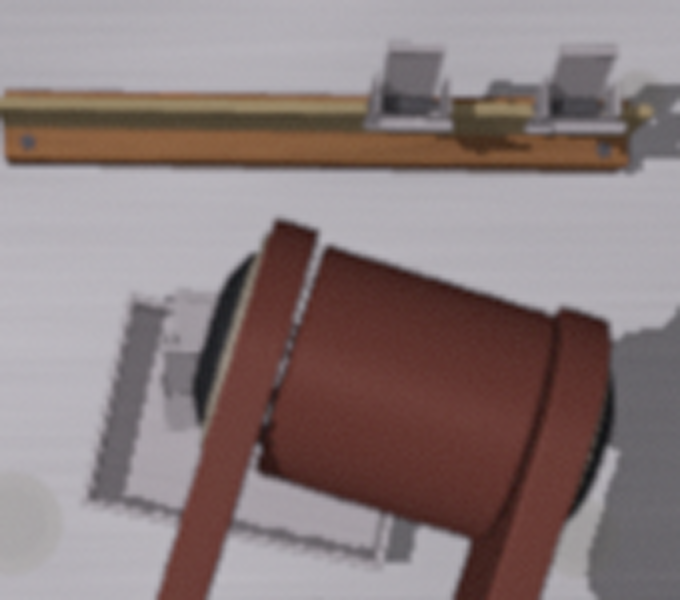

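View pics/w16c.png

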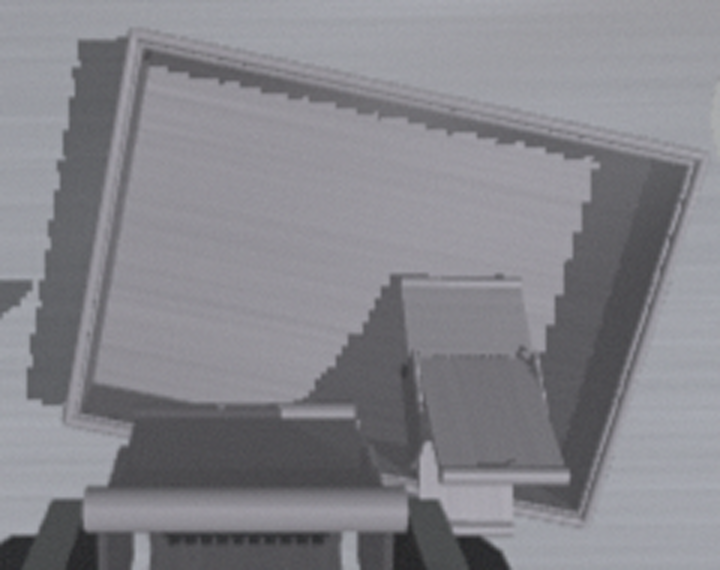

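The tin now holds clip 1 toppled towards the +x wall at crop (480,390), inside the rim. Clips 3 and 4 are untouched on the strip, and the -y half is free. Lowering clip 2.

Request:
servo_tool:
  delta_pos:
    - [-0.01,0.045,-0.003]
    - [-0.004,0.05,0]
    - [0,0.04,0]
    - [0,0.015,0]
    - [0,0,0]
  dr:
    - [0,0,1]
    - [0,0,0]
    - [0,0,0.6]
    - [0,0,0]
    - [0,0,0]
  grip: [0.35,0.35,0.35,0.35,0.35]

```text
t: 15.02
tool_pos: [0.4192, -0.0617, 0.1461]
tool_rot: [-1.582, 0.012, -0.004]
contact_force: [0.5, 1.0, -0.4]
opening: 0.0389
```

Run:
```python
from h import *
o,m=st(); print(m.round(3)); to([.412,-.061,.127],o,m)
a=save("wrist","w17.png")
```

```text
t 15.03 pos [ 0.4192 -0.0617  0.1461] F [ 0.47  0.96 -0.37] op 0.0389 q [-0.31 -0.4   2.14 -0.01  1.41 -1.87]
[[ 1.    -0.005  0.011]
 [-0.011 -0.011  1.   ]
 [-0.005 -1.    -0.011]]
delta tool [-0.0071  0.0191  0.0008]
```

View pics/w17.png

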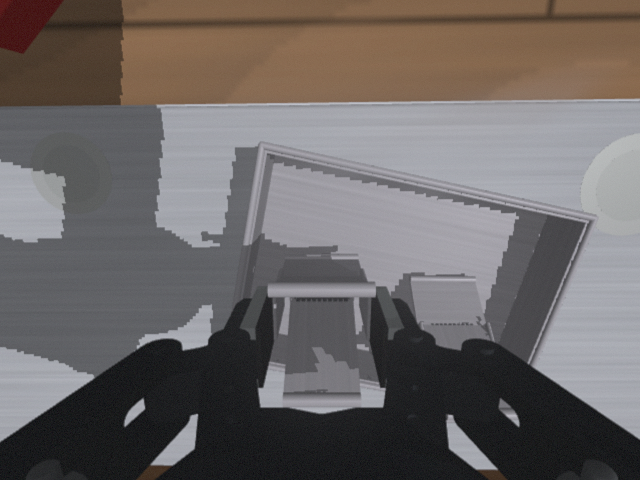

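Request:
servo_tool:
  delta_pos:
    - [-0.007,0.012,0.001]
    - [0,0.006,0]
    - [0,0.001,0]
    - [0,0,0]
  dr:
    - [0,0,0]
    - [0,0,0]
    - [0,0,0]
    - [0,0,0]
  grip: [0.35,0.35,0.35,0.35]

```text
t: 15.58
tool_pos: [0.4149, -0.0618, 0.1313]
tool_rot: [-1.585, 0.005, -0.011]
contact_force: [0.1, -0.7, -0.8]
opening: 0.0387
```

Request:
servo_tool:
  delta_pos:
    - [0,0.0,0]
    - [0,0,0]
    - [0,0,0]
  dr:
    - [0,0,0]
    - [0,0,0]
    - [0,0,0]
  grip: [0.52,0.6,0.6]

```text
t: 15.95
tool_pos: [0.4158, -0.062, 0.1325]
tool_rot: [-1.586, 0.004, -0.013]
contact_force: [0.3, -0.1, 0.7]
opening: 0.0513
```

Request:
servo_tool:
  delta_pos:
    - [0,-0.04,0]
    - [0,-0.05,0]
    - [0,-0.05,0]
    - [0,-0.02,0]
    - [0,0,0]
  dr:
    - [0,0,0]
    - [0,0,0]
    - [0,0,0]
    - [0,0,0]
    - [0,0,0]
  grip: [0.6,0.6,0.6,0.8,0.8]

```text
t: 16.58
tool_pos: [0.414, -0.0594, 0.2953]
tool_rot: [-1.585, 0.006, -0.01]
contact_force: [-0.0, -0.2, -0.4]
opening: 0.0683
```

Run:
```python
from h import *
o,m=st(); print(m.round(3)); to(W(0,-.045,.19),o,m)
a=save("wrist","w18.png")
```

```text
t 16.57 pos [ 0.414  -0.0594  0.2953] F [-0.04 -0.2  -0.38] op 0.0683 q [-0.31 -0.51  1.96 -0.01  1.68 -1.87]
[[ 1.     0.002  0.011]
 [-0.011 -0.014  1.   ]
 [ 0.003 -1.    -0.014]]
delta tool [ 0.1907  0.0263 -0.0393]
```

View pics/w18.png

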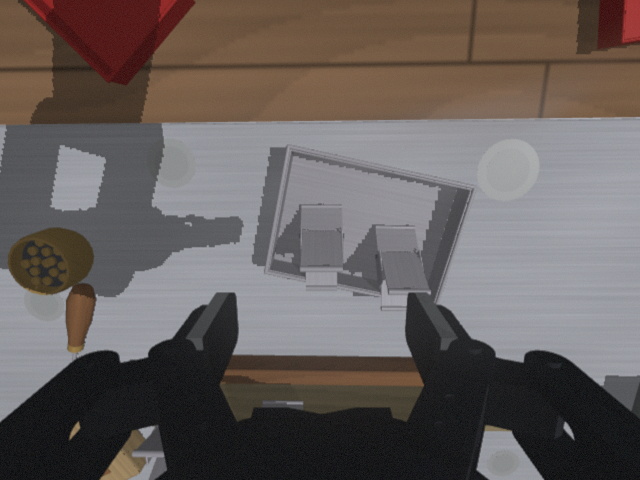

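Both weak clips lie in the tin, at (322,245) and (402,265). The tin looks level. Now a light tug on clip 3 to confirm it is good.

Request:
servo_tool:
  delta_pos:
    - [0.05,0,-0.01]
    - [0.055,0,-0.011]
    - [0.055,0,-0.011]
    - [0.025,0.01,-0.006]
    - [0,0,0]
  dr:
    - [-0.8,0.3,0]
    - [0,0,0]
    - [0,0,0]
    - [0,0,0]
    - [0,0,0]
  grip: [0.8,0.8,0.8,0.8,0.8]
  grip_force: 30

```text
t: 17.25
tool_pos: [0.5977, -0.0998, 0.2687]
tool_rot: [-1.593, 0.028, 0.002]
contact_force: [-0.5, -0.0, -0.5]
opening: 0.068
```

Run:
```python
from h import *
o,m=st(); print(m.round(3)); to(W(0,-.045,.102),o,m)
```

```text
t 17.25 pos [ 0.5977 -0.0998  0.2687] F [-0.51 -0.04 -0.55] op 0.068 q [-0.28 -0.    1.59 -0.03  1.56 -1.83]
[[ 1.    -0.019  0.016]
 [-0.016 -0.022  1.   ]
 [-0.019 -1.    -0.023]]
delta tool [0.0082 0.0866 0.0009]
```

Request:
servo_tool:
  delta_pos:
    - [0.008,0.02,0.0]
    - [0,0.03,0]
    - [0,0.02,0]
    - [0,0,0]
  dr:
    - [1.3,0,-1]
    - [0,0,0]
    - [0,0,0]
    - [0,0,0]
  grip: [0.8,0.8,0.8,0.8]

```text
t: 17.75
tool_pos: [0.6002, -0.0987, 0.192]
tool_rot: [-1.568, 0.02, -0.005]
contact_force: [-0.8, -0.1, 0.3]
opening: 0.0681
```

Run:
```python
from h import *
o,m=st(); print(m.round(3)); to(W(0,-.045,.102),o,m)
```

```text
t 17.75 pos [ 0.6002 -0.0987  0.192 ] F [-0.78 -0.06  0.33] op 0.0681 q [-0.29  0.04  1.68  0.    1.43 -1.84]
[[ 1.    -0.009  0.016]
 [-0.016  0.003  1.   ]
 [-0.009 -1.     0.003]]
delta tool [ 0.0043  0.01   -0.0022]
```

Request:
servo_tool:
  delta_pos:
    - [0.004,0.007,-0.003]
    - [0,0.003,0]
    - [0,0,0]
    - [0,0,0]
  dr:
    - [0,0,-0.4]
    - [0,0,0]
    - [0,0,0]
    - [0,0,0]
  grip: [0.7,0.65,0.55,0.55]

```text
t: 18.25
tool_pos: [0.6056, -0.1023, 0.1851]
tool_rot: [-1.569, 0.01, -0.015]
contact_force: [0.0, 0.7, 0.5]
opening: 0.0472
```

Run:
```python
from h import *
o,m=st(); print(m.round(3)); to(W(0,-.045,.102),o,m)
a=save("wrist","w20.png")
```

```text
t 18.25 pos [ 0.6056 -0.1023  0.1851] F [0.01 0.75 0.49] op 0.0472 q [-0.29  0.05  1.68  0.    1.41 -1.85]
[[ 1.     0.003  0.016]
 [-0.016  0.001  1.   ]
 [ 0.003 -1.     0.002]]
delta tool [-0.0014  0.0031  0.0013]
```

View pics/w20.png

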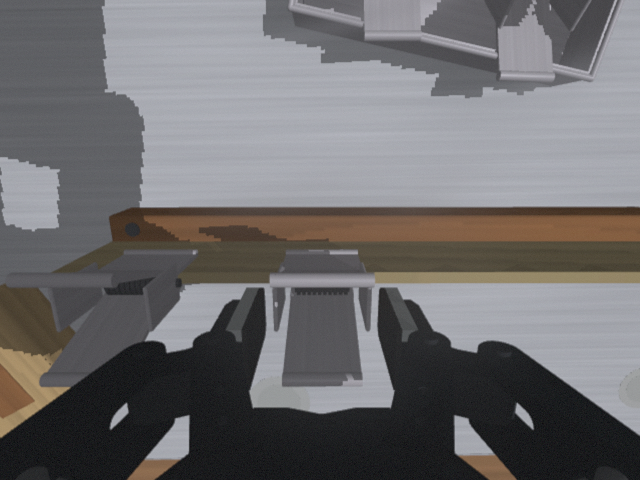

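Clip 3 is centred between the pads (flanges at u ≈ 276 and 369).

Request:
servo_tool:
  delta_pos:
    - [-0.001,0.003,0.001]
    - [0,0.001,0]
    - [0,0,0]
    - [0,0,0]
    - [0,0,0]
  dr:
    - [0,0,0]
    - [0,0,0]
    - [0,0,0]
    - [0,0,0]
    - [0,0,0]
  grip: [0.55,0.55,0.44,0.35,0.35]
  grip_force: 30

```text
t: 18.92
tool_pos: [0.605, -0.1018, 0.1818]
tool_rot: [-1.571, 0.009, -0.016]
contact_force: [-0.3, -0.3, -0.1]
opening: 0.039
```

Request:
servo_tool:
  delta_pos:
    - [0,0,0]
  dr:
    - [0,0,0]
  grip: [0.35]
  grip_force: 40

```text
t: 19.05
tool_pos: [0.605, -0.1018, 0.1818]
tool_rot: [-1.571, 0.009, -0.016]
contact_force: [-0.2, -0.6, 0.6]
opening: 0.0385
```

Request:
servo_tool:
  delta_pos:
    - [0,-0.001,0]
  dr:
    - [0,0,0]
  grip: [0.35]

```text
t: 19.18
tool_pos: [0.6047, -0.1017, 0.1818]
tool_rot: [-1.57, 0.009, -0.016]
contact_force: [2.0, -0.9, -5.2]
opening: 0.0386
```

Request:
servo_tool:
  delta_pos:
    - [0,-0.0014,0]
  dr:
    - [0,0,0]
  grip: [0.35]

```text
t: 19.3
tool_pos: [0.6045, -0.1017, 0.1819]
tool_rot: [-1.57, 0.01, -0.015]
contact_force: [3.5, -2.4, -6.8]
opening: 0.0386
```

Request:
servo_tool:
  delta_pos:
    - [0,-0.0016,0]
  dr:
    - [0,0,0]
  grip: [0.35]

```text
t: 19.42
tool_pos: [0.6043, -0.1017, 0.1819]
tool_rot: [-1.57, 0.01, -0.015]
contact_force: [5.0, -2.7, -10.5]
opening: 0.0386
```

Request:
servo_tool:
  delta_pos:
    - [0,0,0]
    - [0,0,0]
    - [0,0,0]
  dr:
    - [0,0,0]
    - [0,0,0]
    - [0,0,0]
  grip: [0.35,0.5,0.65]

```text
t: 19.8
tool_pos: [0.6046, -0.1014, 0.1839]
tool_rot: [-1.569, 0.01, -0.015]
contact_force: [-0.3, 0.1, -0.1]
opening: 0.0555
```

Clip 3 held: no rise, with 7–10 N shown. Now clip 4.

Request:
servo_tool:
  delta_pos:
    - [0,-0.04,0]
    - [0,-0.045,0]
    - [0,0,-0.04]
    - [0,0,-0.045]
    - [0,0,0]
  dr:
    - [0,0,0]
    - [0,0,0]
    - [0,0,0]
    - [0,0,0]
    - [0,0,0]
  grip: [0.75,0.8,0.8,0.8,0.8]
  grip_force: 30

```text
t: 20.42
tool_pos: [0.6036, -0.1873, 0.2778]
tool_rot: [-1.571, 0.004, -0.016]
contact_force: [-0.3, 0.2, 0.4]
opening: 0.068
```

Run:
```python
from h import *
o,m=st(); print(m.round(3)); to(W(0,-.135,.102),o,m)
a=save("wrist","w21.png")
```

```text
t 20.43 pos [ 0.6036 -0.1873  0.2778] F [-0.35  0.2   0.38] op 0.068 q [-0.42  0.04  1.54  0.    1.56 -1.98]
[[ 1.     0.008  0.013]
 [-0.013  0.     1.   ]
 [ 0.008 -1.     0.   ]]
delta tool [-0.0015  0.0958 -0.0037]
```

View pics/w21.png

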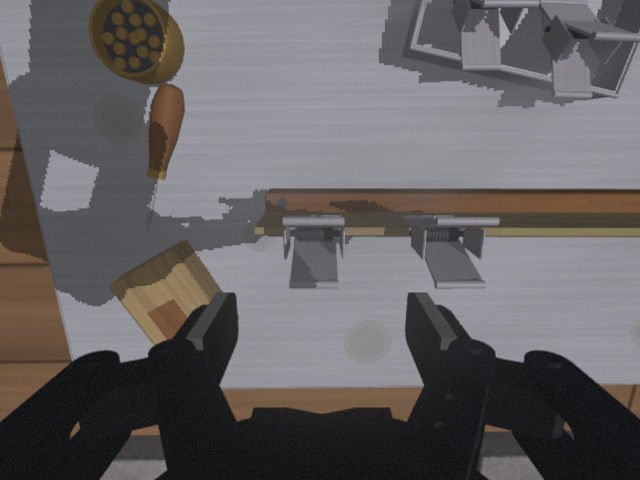

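Request:
servo_tool:
  delta_pos:
    - [-0.001,0.03,-0.004]
    - [0,0.03,0]
    - [0,0.02,0]
    - [0,0,0]
  dr:
    - [0,0.2,0.5]
    - [0,0,0]
    - [0,0,0.4]
    - [0,0,0]
  grip: [0.8,0.8,0.8,0.7]

```text
t: 20.98
tool_pos: [0.6039, -0.1863, 0.1983]
tool_rot: [-1.569, 0.014, -0.005]
contact_force: [-0.1, -0.5, -0.5]
opening: 0.0599
```

Run:
```python
from h import *
o,m=st(); print(m.round(3)); to(W(0,-.135,.102),o,m)
```

```text
t 20.98 pos [ 0.6039 -0.1863  0.1983] F [-0.1  -0.49 -0.49] op 0.0599 q [-0.42  0.09  1.62 -0.    1.44 -1.98]
[[ 1.    -0.006  0.012]
 [-0.012  0.002  1.   ]
 [-0.006 -1.     0.002]]
delta tool [-0.0009  0.0163 -0.0048]
```

Request:
servo_tool:
  delta_pos:
    - [-0.001,0.0,-0.005]
    - [0,0.012,0]
    - [0,0.004,0]
    - [0,0,0]
  dr:
    - [0,0.2,-0.3]
    - [0,0,0]
    - [0,0,0]
    - [0,0,0]
  grip: [0.7,0.7,0.6,0.6]

```text
t: 21.48
tool_pos: [0.6044, -0.1917, 0.1849]
tool_rot: [-1.571, 0.008, -0.015]
contact_force: [-0.1, 0.9, -0.9]
opening: 0.0514
```

Run:
```python
from h import *
o,m=st(); print(m.round(3)); to(W(0,-.135,.102),o,m)
a=save("wrist","w22.png")
```

```text
t 21.48 pos [ 0.6044 -0.1917  0.1849] F [-0.08  0.86 -0.86] op 0.0514 q [-0.43  0.1   1.63  0.    1.41 -1.98]
[[ 1.     0.005  0.015]
 [-0.015 -0.     1.   ]
 [ 0.005 -1.    -0.   ]]
delta tool [-0.0016  0.0029  0.0007]
```

View pics/w22.png

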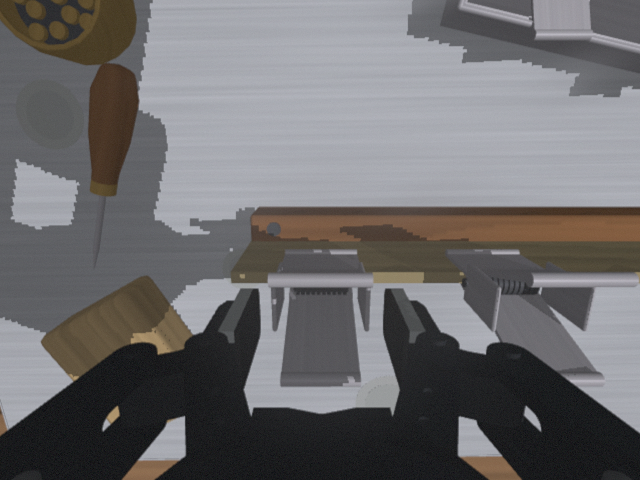

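Clip 4 is centred (flanges at u ≈ 275 and 366).

Request:
servo_tool:
  delta_pos:
    - [-0.001,0.003,0]
    - [0,0.001,0]
    - [0,0,0]
    - [0,0,0]
    - [0,0,0]
  dr:
    - [0,0,0]
    - [0,0,0]
    - [0,0,0]
    - [0,0,0]
    - [0,0,0]
  grip: [0.55,0.55,0.44,0.35,0.35]
  grip_force: 30

```text
t: 22.15
tool_pos: [0.6037, -0.1921, 0.1816]
tool_rot: [-1.572, 0.007, -0.016]
contact_force: [-0.3, 0.0, 0.3]
opening: 0.0389
```

Request:
servo_tool:
  delta_pos:
    - [0,0,0]
  dr:
    - [0,0,0]
  grip: [0.35]
  grip_force: 40

```text
t: 22.28
tool_pos: [0.6037, -0.192, 0.1816]
tool_rot: [-1.572, 0.007, -0.016]
contact_force: [0.2, -0.2, 1.0]
opening: 0.0389
```

Request:
servo_tool:
  delta_pos:
    - [0,-0.001,0]
  dr:
    - [0,0,0]
  grip: [0.35]

```text
t: 22.4
tool_pos: [0.6034, -0.192, 0.1816]
tool_rot: [-1.572, 0.008, -0.016]
contact_force: [1.5, -2.2, -6.1]
opening: 0.0388
```

Request:
servo_tool:
  delta_pos:
    - [0,-0.0013,0]
  dr:
    - [0,0,0]
  grip: [0.35]

```text
t: 22.52
tool_pos: [0.6033, -0.192, 0.1817]
tool_rot: [-1.571, 0.008, -0.015]
contact_force: [3.0, -1.6, -7.1]
opening: 0.0386
```

Clip 4 holds at 7 N with no rise. Release, go up, and retreat.

Request:
servo_tool:
  delta_pos:
    - [0,0,0]
    - [0,0,0]
    - [0,0,0]
    - [0,-0.03,0]
    - [0,-0.04,0]
  dr:
    - [0,0,0]
    - [0,0,0]
    - [0,0,0]
    - [0,0,0]
    - [0,0,0]
  grip: [0.4,0.55,0.65,0.7,0.7]

```text
t: 23.15
tool_pos: [0.6012, -0.1908, 0.2507]
tool_rot: [-1.568, 0.013, -0.01]
contact_force: [-0.2, -0.2, 0.0]
opening: 0.0598
```

Request:
servo_tool:
  delta_pos:
    - [0,-0.05,0]
    - [0,-0.05,0]
    - [-0.04,-0.02,-0.02]
    - [-0.04,0,-0.02]
    - [0,0,0]
  dr:
    - [0,0,0]
    - [0,0,0]
    - [0,0,0]
    - [0,0,0]
    - [0,0,0]
  grip: [0.7,0.7,0.7,0.7,0.7]

```text
t: 23.78
tool_pos: [0.5199, -0.2308, 0.384]
tool_rot: [-1.574, 0.003, -0.017]
contact_force: [1.0, -0.2, -0.4]
opening: 0.0598
```

Run:
```python
from h import *
o,m=st()
a=save("top","t23.png"); b=save("scene","s23.png"); w=save("wrist","w23.png")
cv2.imwrite('pics/s23c.png',cv2.resize(b[170:400,140:400],None,fx=2.6,fy=2.6,interpolation=cv2.INTER_CUBIC)[:,:,::-1])
def cen(im,r):
    pass
im0=cv2.imread('pics/top0.png'); 
for n in("stud_pot","awl","sole_block","rubber_sole","tin"):
    for M in ctrl.masks_of("top",n)[:1]:
        ys,xs=np.nonzero(M["pixels"]); print(n,round(M["score"],2),xs.mean().round(1),ys.mean().round(1),len(xs))
p=ctrl.camera_params("wrist")
```

```text
t 23.77 pos [ 0.5199 -0.2308  0.384 ] F [ 1.   -0.23 -0.43] op 0.0598 q [-0.55 -0.13  1.53  0.    1.74 -2.11]
awl 0.6 464.4 215.8 155
sole_block 0.59 459.5 142.1 1056
rubber_sole 0.74 170.1 246.9 2124
tin 0.82 193.0 361.9 3955
```

View pics/s23c.png

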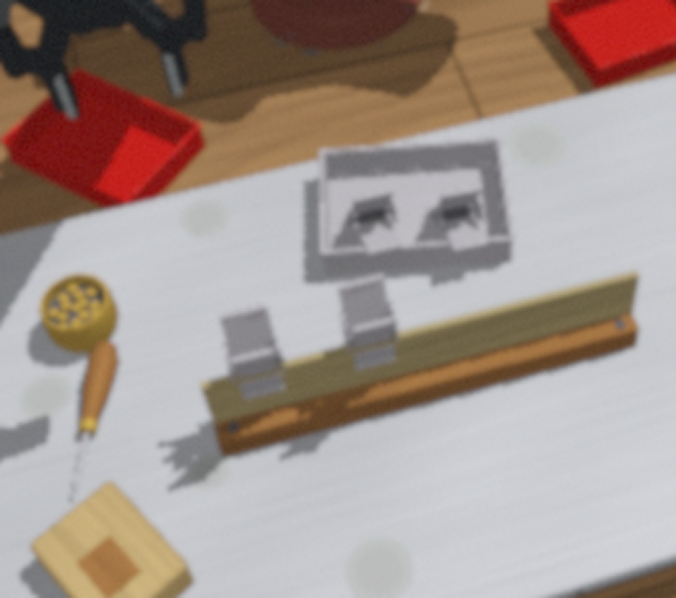

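View pics/t23.png

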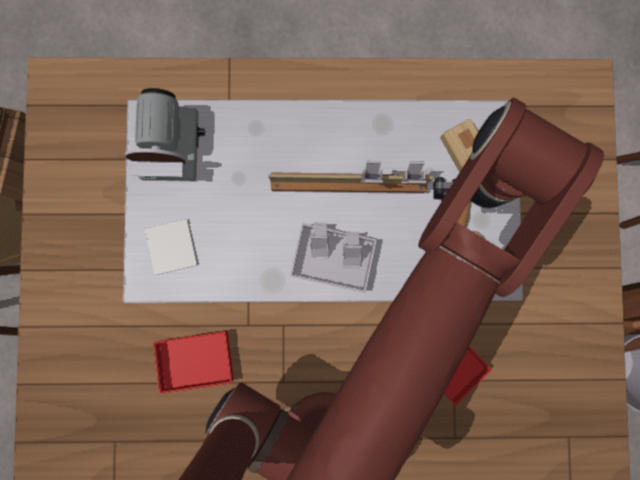

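View pics/w23.png

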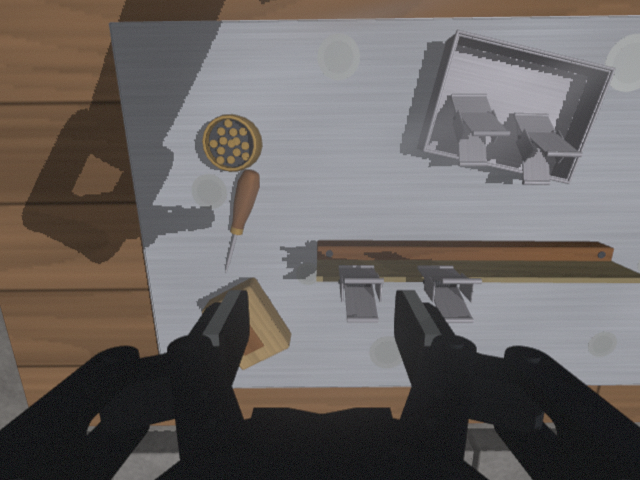

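Last check: where the jaw ends of the two clips lie in the tin frame.

Run:
```python
from h import *
p=ctrl.camera_params("wrist")
im=cv2.imread('pics/w23.png'); cv2.imwrite('pics/w23c.png',cv2.resize(im[20:200,410:630],None,fx=3.3,fy=3.3,interpolation=cv2.INTER_CUBIC))
c=np.mean([atz(p,u,v,.115) for u,v in((458,33),(612,69),(570,182),(427,150))],0); print('tin c',c.round(3))
a=-.214
for u,v,n in((475,97,'2 top end'),(472,160,'2 bottom end'),(535,117,'1 top end'),(536,182,'1 bottom end'),(485,125,'2 mid'),(548,145,'1 mid')):
    for z in(.095,.13):
        d=atz(p,u,v,z)-c; print(n,z,'tin x,y',round(d[0]*np.cos(a)+d[1]*np.sin(a),3),round(-d[0]*np.sin(a)+d[1]*np.cos(a),3))
```

```text
tin c [ 0.431 -0.019  0.115]
2 top end 0.095 tin x,y -0.008 -0.041
2 top end 0.13 tin x,y -0.002 -0.054
2 bottom end 0.095 tin x,y 0.059 -0.023
2 bottom end 0.13 tin x,y 0.059 -0.037
1 top end 0.095 tin x,y -0.001 0.032
1 top end 0.13 tin x,y 0.004 0.013
1 bottom end 0.095 tin x,y 0.068 0.059
1 bottom end 0.13 tin x,y 0.067 0.039
2 mid 0.095 tin x,y 0.018 -0.021
2 mid 0.13 tin x,y 0.022 -0.035
1 mid 0.095 tin x,y 0.025 0.058
1 mid 0.13 tin x,y 0.028 0.037
```

View pics/w23c.png

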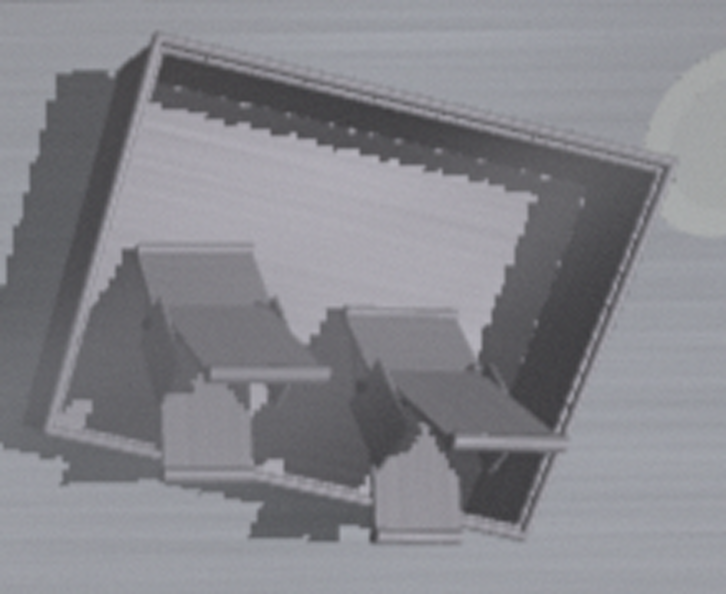

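The jaw ends of both clips lie near the middle of the tin (tin x ≈ 0). Their levers rest on the +x rim, so both origins are well inside. The tin is level, and clips 3 and 4 are upright and home.

```bash
python3 -c "
from h import *
st(); print(ctrl.finish_job())"
```

```text
t 24.18 pos [ 0.5218 -0.2294  0.3811] F [0.22 0.81 0.58] op 0.0596 q [-0.55 -0.13  1.53  0.    1.74 -2.11]
the job is handed in; nothing more can be done
None
```

Clips 1 and 2 (the +y end) were the weak ones. Both are now in the steel tin, and the job was handed in at about 24 s.

**Tug tests:** clips 1 and 2 slid off under about 4–5 N. Clip 3 did not rise under a tug that read up to about 10.5 N, more than the 8 N asked for. Clip 4 did not rise at about 7 N; I stopped below 8 N because weak clips slide by 6 N.

**Last pictures:**
- **Weak clips:** both toppled inside the tin and lean with their levers on the rim on its rail side. Their jaws are near the middle, and the tin looks level.
- **Good clips:** clips 3 and 4 stand upright and home on the strip.
- **Bystanders:** these show no visible shift. The rubber sole, awl and sole block were found in the final top view, though the arm hid part of the sole block. I have no starting positions to compare them with.

**Checks that failed or disagreed:**
- My first close on clip 1 passed above its flanges; I reopened, went lower, and the second close held.
- In the final top view the stud pot was hidden by the arm, so its position rests on the scene and wrist pictures. The network also matched a red tin when asked for the tin, so I checked the steel one by eye.

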